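Peg the rinsed glaze pots to dry and start the fan

TASK

Turn both rinsed glaze pots mouth down onto the drying pegs, the tall pot on the tall peg and the short pot on the short peg, lowering each until its rim is fully home on the drip plate and never dropping or knocking over a pot. Then press the fan's keys fully down, one at a time: first the long bar key, then the round key, letting each spring back. Do not press the square key, and leave the other things on the table where they are.

Things in the scene. Friction and masses are not known exactly. Their poses are not given: they have to be found in the camera images.
- tall_pot: tall white stoneware pot: square tube 130 mm long, 56 x 56 mm outside, 4 mm walls, one end closed by a 6 mm base; about 260 g. Starts lying on a side on the right half of the table, open mouth more or less away from the robot. Origin: middle of the side it starts lying on; x runs along the pot from base to mouth, z from that side through the pot (pot axis at z = 28 mm)
- tall_pot_mouth (a point): centre of the tall pot's open rim plane, on its axis
- tall_pot_base (a point): centre of the outside of the tall pot's closed base, on its axis
- short_pot: short white stoneware pot: square tube 90 mm long, 56 x 56 mm outside, 4 mm walls, one end closed by a 6 mm base; about 190 g. Starts lying on a side on the right half of the table, open mouth more or less away from the robot. Origin: middle of the side it starts lying on; x runs along the pot from base to mouth, z from that side through the pot (pot axis at z = 28 mm)
- short_pot_mouth (a point): centre of the short pot's open rim plane, on its axis
- short_pot_base (a point): centre of the outside of the short pot's closed base, on its axis
- tall_stand: fixed drying stand on the left half of the table: round grey drip plate, 110 mm across, 12 mm thick, with one upright wooden peg 28 mm across, 100 mm tall above the plate, narrowing over its last 12 mm; the taller of two. Origin: centre of the plate's underside, z up
- tall_stand_foot (a point): peg axis at the plate's top face, where the pot's rim comes to rest
- short_stand: fixed drying stand on the left half of the table: round grey drip plate, 110 mm across, 12 mm thick, with one upright wooden peg 28 mm across, 60 mm tall above the plate, narrowing over its last 12 mm; the shorter of two. Origin: centre of the plate's underside, z up
- short_stand_foot (a point): peg axis at the plate's top face, where the pot's rim comes to rest
- console: fixed fan control console in the middle at the back, 190 mm wide, about 85 mm high; its face slopes 30 degrees, low edge towards the robot (-x of its frame), with three white keys 58 mm apart in a row, standing 14 mm proud. Origin: centre of its underside, z up
- bar_key (a joint): travel of the bar key in m: 0 up, 0.006 fully down, springs back; about 4.5 N to push fully down
- bar_key_top (a point): centre of the top of the bar key, a 52 x 24 mm bar, at the left end of the row as the robot sees it (fan power); its z axis points out of the sloping face, its y axis along the row of keys
- square_key (a joint): travel of the square key in m: 0 up, 0.006 fully down, springs back; about 4.5 N to push fully down
- square_key_top (a point): centre of the top of the square key, a 30 x 30 mm square, in the middle (fan lock, not to be pressed); its z axis points out of the sloping face, its y axis along the row of keys
- round_key (a joint): travel of the round key in m: 0 up, 0.006 fully down, springs back; about 4.5 N to push fully down
- round_key_top (a point): centre of the top of the round key, a 34 mm disc, at the right end of the row as the robot sees it (drying start); its z axis points out of the sloping face, its y axis along the row of keys
- round_tile: loose round terracotta tile, 56 mm across, 10 mm thick, lying flat in the middle, in front of the console; origin at the centre of its underside. Bystander
- coaster: loose round terracotta tile, 72 mm across, 11 mm thick, lying flat nearer the robot than the stands; origin at the centre of its underside. Bystander
- brush: glaze brush, 170 mm long, lying nearer the robot than the pots, bristles pointing about away from the robot; origin under its middle. Bystander
- glaze_bottle: closed white plastic bottle, 64 mm across, 150 mm tall, left of the console; origin at the centre of its underside. Bystander
- glaze_jar: closed amber jar, 76 mm across, 90 mm tall, right of the console; origin at the centre of its underside. Bystander
- sponge_bowl: blue bowl, 120 mm across, 55 mm tall, in the middle, nearer the robot; origin at the centre of its underside. Bystander
- tile_stack: stack of square terracotta tiles, 100 x 100 x 48 mm, at the far left; origin at the centre of its underside. Bystander
Mind the look-alikes: they are no part of the job. What is shaped like the tall_pot but purple or red is not meant.

How it is judged (in metres and radians):
On the way, in this order (a step that is already met when the one before it is completed fails the run):
1. both pots are mouth down on their own pegs, rims on the drip plates (horizontal distance between tall_pot_mouth and tall_stand_foot below 0.016 m and horizontal distance between tall_pot_base and tall_stand_foot below 0.018 m and z of tall_pot_mouth in the frame of tall_stand below 0.017 m and z of tall_pot_base in the frame of tall_stand above 0.05 m and horizontal distance between short_pot_mouth and short_stand_foot below 0.016 m and horizontal distance between short_pot_base and short_stand_foot below 0.018 m and z of short_pot_mouth in the frame of short_stand below 0.017 m and z of short_pot_base in the frame of short_stand above 0.05 m), for 0.2 s.
2. then the bar key is pressed down (more than 4.5 mm) (value of joint bar_key above 0.0045 m), for 0.04 s.
3. then the round key is pressed down (more than 4.5 mm), the bar key being up again (value of joint round_key above 0.0045 m and value of joint bar_key below 0.002 m), for 0.04 s.
At the end, for the whole second after the job is handed in: Each pot is mouth down on its own peg (tall on tall, short on short) and at rest: rim centre within 5 mm above the drip plate's top face and within 16 mm of the peg's axis, base centre within 18 mm of the peg's axis; all three keys are up again (less than 2 mm) (all of step 1 and linear speed of each of tall_pot, short_pot below 0.02 m/s and angular speed of each of tall_pot, short_pot below 0.2 rad/s and value of joint each of bar_key, square_key, round_key below 0.002 m); the robot touches nothing.
It fails at once if a pot is dropped or knocked: it moves faster than 0.4 m/s with no finger touching it ((linear speed of tall_pot above 0.4 m/s and contact force between the fingers and tall_pot below 0.05 N) or (linear speed of short_pot above 0.4 m/s and contact force between the fingers and short_pot below 0.05 N)).
It fails at once if the square key is pressed (more than 3 mm) (value of joint square_key above 0.003 m).
It fails at once if the bar key and the round key are down (more than 2 mm) together (value of joint each of bar_key, round_key above 0.002 m).
It fails at once if a key is pressed (more than 3 mm) before both pots are fully home (value of joint any of bar_key, round_key above 0.003 m and not (horizontal distance between tall_pot_mouth and tall_stand_foot below 0.016 m and horizontal distance between tall_pot_base and tall_stand_foot below 0.018 m and z of tall_pot_mouth in the frame of tall_stand below 0.017 m and z of tall_pot_base in the frame of tall_stand above 0.05 m and horizontal distance between short_pot_mouth and short_stand_foot below 0.016 m and horizontal distance between short_pot_base and short_stand_foot below 0.018 m and z of short_pot_mouth in the frame of short_stand below 0.017 m and z of short_pot_base in the frame of short_stand above 0.05 m)).
It fails at once if a bystander is shifted by more than 30 mm (distance of any of round_tile, coaster, brush, glaze_bottle, glaze_jar, sponge_bowl, tile_stack from where it was at the start of the episode above 0.03 m).
It also fails if it takes over 72 s, if anything falls off the work surface, if the arm or the gripper's body presses on something with over 40 N, if the wrist force passes 120 N, or if a joint passes its speed limit or range.

ROBOT

A 6-joint arm with a two-finger parallel gripper is mounted at the origin on the work surface. World frame = base frame: x ahead of the robot, y to its left, z up, the work surface at z = 0. Lengths are in mm, angles in rad, forces in N, time in s.
With the tool pointing down it reaches from about 275 to 1000 mm from the base axis. Payload 8.4 kg.
Tool frame: the origin (TCP) lies at the very end of the fingers, on their centre line; the grasp point (between the pads) lies 19 mm behind it; z points along the fingers, y is the line along which they close (so a half turn about z gives the same grasp; the last joint's range is limited). The gripper opens to 85 mm and grips with 20 to 120 N. Pads are 22 mm wide; open, the fingers measure 114 mm over their backs; the gripper's body (76 mm by 85 mm) begins 54 mm behind the grasp point. The pads swing forward as they close: fully open they stand 13 mm farther back than shut.
Start: joints at [1.14, 0.353, 1.633, -0, 1.155, -0.002], TCP at [259.861, 568.419, 231.281] pointing down, gripper open.
Joint ranges: [-2.63, 2.63], [-0.92, 2.1], [0.06, 2.66], [-1.3, 4.44], [0, 2.69], [-3.02, 3.02]. Speed limits (rad/s): [2.22, 2.22, 2.79, 3.14, 3.14, 3.14].

INTERFACE

Orientations are given as [roll, pitch, yaw] about the fixed x, y, z axes, in that order (R = Rz(yaw) Ry(pitch) Rx(roll)).
In Python, from rig import telemetry, imaging, r gives the robot as it stands. The module is installed in compiled form; this text tells all that it offers.
- The arm moves only by the tool step_arm, never from a script. Its argument "moves" is a list of rows, each a list of 3 entries, a list of its own where there are three numbers: the turn, a rotation vector about the tool's x, y, z scaled (see below), then the shift along the tool's x, y, z scaled (see below), then the opening, from -1 (shut) to 1 (fully open). A call has 1 to 8 rows; each row is the pose to reach, as a shift and turn from the pose commanded when the call began, along the tool's axes at that moment; what a row does not reach only later rows make up. The controller multiplies each number of a shift by 200 mm and each number of a turn by 45 degrees. A row lasts 1/10 s, in which the tool goes at most 50 mm and 8.59 degrees, less where a joint would pass 70% of its speed; a pose out of reach is approached as far as the arm can. A call with a number of a shift or a turn outside -1 to 1 is refused whole. A call with a gripper value outside its range is refused whole. The fingers move at their own pace and stop on an object; "squeeze" is the grip in N (left out, the last holds). Time passes only in rows, so rows that repeat a pose let the fingers close. It gives the time, the measured TCP pose, the force, the opening and the grip force at its end, in the units of the state.
- telemetry.sense(): the state, without advancing time (a new reading comes with each control period).
- imaging.grab_frame(name): name is "side" or "top" or "wrist"; returns the picture (480x640x3 uint8, red, green, blue); there is no depth.
- imaging.calibration(name): a dict with "fx", "fy", "cx", "cy" (pixels), "dist_coeffs" ([k1, k2, p1, p2, k3] as OpenCV has them; the pictures are not rectified), "cam_to_world" (4x4, takes a point from camera to world coordinates). Camera axes: x right, y up, looking along -z (the intrinsics and any distortion apply to the point x, -y, -z); pixel columns grow to the right and rows downward; lengths in mm; the calibration is good to about 2 mm. A picture is of the moment at which its call begins: read the wrist's pose just before it. calibration takes no time and is no camera call; for the wrist camera it gives the pose at the moment of the call.
- r.sign_off(): hands the job in; it is judged then, once.
Trained networks look in the newest picture that a camera, given by its name, has taken for a name from the list of things; names that differ only in an ending like _2 or _b are one class to them, and where a whole thing is asked for, a point or a joint stands for the part that bears it (a point fixed in the world has none). Each returns a list of dicts, best first, with "conf" (0 to 1); they miss things now and then, are a little off and sometimes report something else, mostly with a low value. They report only what shows in the picture. A call takes as long as a camera call. They do not tell look-alikes from the thing itself.
- imaging.recognise(camera, name): "extent" ([left, top, width, height] in pixels, round what is visible of it).
- imaging.mark_of(camera, name): "xy" ([column, row] in pixels: a listed point, or the origin of a listed thing).
The state is a dict: "clock": time; "qpos": joint angles; "qvel": joint speeds; "joint_efforts": joint torques, N m; "eef_pos": TCP position; "tcp_rot": TCP orientation; "contact_force": force on the tool from outside, world axes, zero at the start; "wrist_torque": the same for the moment, N m; "opening": opening from 0.0 (shut) to 1.0 (fully open); "grasp_force": force on a finger pad.
Only numpy, scipy, OpenCV 4.12 (cv2) and the standard library are available. Lean on these libraries where they do the work, as an engineer would, in place of code of your own. Each camera call takes 0.05 s, during which the arm holds its last target. There are 200 camera calls.

## Working session

There is one attempt and no reset: what is moved stays moved. The work goes in short steps, Python scripts to look and compute and a tool call to move; the robot and the scene stay as the last step left them, time stands still between calls to the robot, and variables do not carry over. Pictures are saved under pics/ and viewed, at most 10 in all, crops included, and the job is handed in when it is done.

Besides the shell and the picture viewer there is one more tool, called after ">>>" in YAML: its name, and indented under it one key for each argument. step_arm: Moves the arm, as the interface text tells. Its arguments: {"type":"object","properties":{"moves":{"type":"array"},"squeeze":{"type":"number"}},"required":["moves"]}

```bash
mkdir -p pics; cat > h.py <<'E'
import numpy as np, cv2
from rig import telemetry, imaging, r
from scipy.spatial.transform import Rotation as R
def ray(cal,px):
    K=np.array([[cal['fx'],0,cal['cx']],[0,cal['fy'],cal['cy']],[0,0,1.]])
    u=cv2.undistortPoints(np.array([[px]],float),K,np.array(cal['dist_coeffs'],float))[0,0]
    T=np.array(cal['cam_to_world']); d=T[:3,:3]@np.array([u[0],-u[1],-1]); return T[:3,3],d/np.linalg.norm(d)
def atz(cal,px,z):
    o,d=ray(cal,px); return o+d*(z-o[2])/d[2]
def proj(cal,P):
    K=np.array([[cal['fx'],0,cal['cx']],[0,cal['fy'],cal['cy']],[0,0,1.]])
    T=np.linalg.inv(np.array(cal['cam_to_world'])); p=np.atleast_2d(P)@T[:3,:3].T+T[:3,3]
    p=p*[1,-1,-1]; return cv2.projectPoints(p,np.zeros(3),np.zeros(3),K,np.array(cal['dist_coeffs'],float))[0][:,0]
def tri(c1,p1,c2,p2):
    o1,d1=ray(c1,p1);o2,d2=ray(c2,p2)
    t=np.linalg.lstsq(np.c_[d1,-d2],o2-o1,rcond=None)[0]
    a=o1+d1*t[0];b=o2+d2*t[1]; return (a+b)/2,np.linalg.norm(a-b)
E
cat > a.py <<'E'
from h import *
np.set_printoptions(precision=1,suppress=True)
print(telemetry.sense())
C={}
for c in('top','side'):
    im=imaging.grab_frame(c); cv2.imwrite(f'pics/{c}0.png',im[...,::-1]); C[c]=imaging.calibration(c)
    print(c,np.array(C[c]['cam_to_world'])[:3],C[c]['fx'],C[c]['dist_coeffs'])
for n in ['tall_pot','tall_pot_mouth','tall_pot_base','short_pot','short_pot_mouth','short_pot_base','tall_stand_foot','short_stand_foot','tall_stand','short_stand','bar_key_top','square_key_top','round_key_top','round_tile','coaster','brush','glaze_bottle','glaze_jar','sponge_bowl','tile_stack']:
    m={c:[(np.round(d['xy']),round(d['conf'],2)) for d in imaging.mark_of(c,n)[:4]] for c in C}
    print(n,m['top'],'|',m['side'], end=' ')
    if m['top'] and m['side']: print(*tri(C['top'],m['top'][0][0],C['side'],m['side'][0][0]))
    else: print()
E
python3 a.py
```

```text
{'clock': 0.0, 'qpos': array([ 1.1,  0.4,  1.6,  0. ,  1.2, -0. ]), 'qvel': array([ 0.,  0.,  0., -0., -0., -0.]), 'joint_efforts': array([ -0. , -60.5, -34.2,  -0. ,   0. ,  -0. ]), 'eef_pos': array([259.7, 568. , 230.5]), 'tcp_rot': array([-3.1, -0. ,  2.7]), 'contact_force': array([ 0.9,  0.5, -0.1]), 'wrist_torque': array([0., 0., 0.]), 'grasp_force': 0.0, 'opening': 0.9997174610195044}
top [[   0.     1.    -0.2  290.5]
 [  -1.     0.    -0.   -24.3]
 [  -0.     0.2    1.  1203.9]] 495.7037503541811 [-0.1  0.   0.   0.   0. ]
side [[   0.8    0.4   -0.5 -206.7]
 [  -0.6    0.5   -0.6 -807.1]
 [   0.     0.8    0.6  949.3]] 489.7267575117208 [-0.  0.  0.  0.  0.]
tall_pot [(array([488., 296.]), 0.98), (array([454., 360.]), 0.8), (array([480., 223.]), 0.68)] | [(array([448., 350.]), 0.93), (array([324., 404.]), 0.88), (array([403., 393.]), 0.6)] [ 395.5 -442.8  115.3] 121.8941788503147
tall_pot_mouth [(array([460., 332.]), 0.82), (array([498., 198.]), 0.76), (array([491., 322.]), 0.62)] | [(array([474., 339.]), 0.88), (array([350., 388.]), 0.74), (array([377., 396.]), 0.68)] [ 354
[... 1812 characters left out ...]
36.]), 0.72)] [395.4 288.2 -16.8] 1.9786548157946002
brush [(array([406., 290.]), 0.63)] | [(array([344., 337.]), 0.84), (array([473., 340.]), 0.7), (array([343., 267.]), 0.68)] [ 374.1 -236.6   -7.4] 0.26277276810258454
glaze_bottle [(array([200., 153.]), 0.74)] | [(array([317., 196.]), 0.59)] [714.6 279.8   9.4] 2.6893031246629517
glaze_jar [(array([404., 150.]), 0.94)] | [(array([438., 275.]), 0.59)] [ 731.  -240.4    1.6] 4.805544569482452
sponge_bowl [(array([318., 272.]), 0.87)] | [(array([304., 279.]), 0.81), (array([387., 287.]), 0.26)] [415.5 -21.7  11.1] 0.9188019462351329
tile_stack [(array([144., 169.]), 0.81)] | [(array([285., 184.]), 0.8)] [677.6 421.3   2.1] 4.1515421460553155
```

View pics/top0.png

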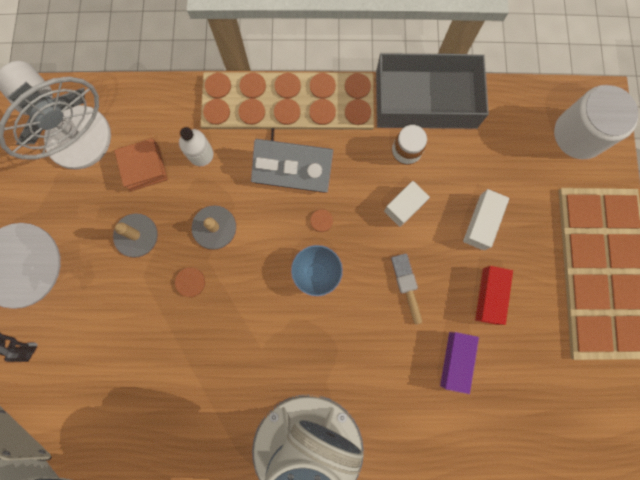

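View pics/side0.png

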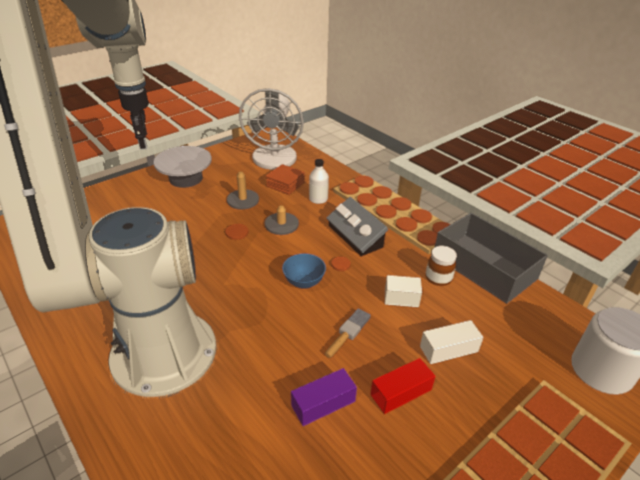

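The top view shows three tall-pot shapes: white at (487,219), red at (495,295) and purple at (460,362). The task says white, so (487,219) is the tall pot, and the short white one is at (407,203). The stands are at (134,235) tall and (213,227) short. The keys are white, at (266,163), (291,167) and (314,171).

```bash
cat > fit.py <<'E'
from h import *
from scipy.optimize import minimize
np.set_printoptions(precision=2,suppress=True)
C={c:imaging.calibration(c) for c in('top','side')}
I={c:cv2.imread(f'pics/{c}0.png') for c in C}
def comp(m,px):
    n,l,st,ce=cv2.connectedComponentsWithStats(m.astype(np.uint8)); 
    k=l[px[1],px[0]]; return (l==k) if k else None
def hullmask(P,c,S=4):
    h=cv2.convexHull(proj(C[c],P).astype(np.float32))[:,0]
    m=np.zeros((480*S,640*S),np.uint8); cv2.fillConvexPoly(m,np.round((h+.5)*S*16-8).astype(int),1,shift=4); 
    return cv2.resize(m.astype(np.float32),(640,480),interpolation=cv2.INTER_AREA)
def fit(model,masks,x0,step):
    f=lambda p:sum(np.abs(hullmask(model(p),c)-masks[c]).sum() for c in masks)
    s=np.vstack([x0]+[np.array(x0)+np.eye(len(x0))[i]*step[i] for i in range(len(x0))])
    q=minimize(f,x0,method='Nelder-Mead',options=dict(initial_simplex=s,xatol=.02,fatol=.2)); return q.x,q.fun,[masks[c].sum() for c in masks]
def box(L):
    def m(p):
        a=p[2];u=np.array([np.cos(a),np.sin(a),0]);v=np.array([-u[1],u[0],0])
        return np.array([[p[0],p[1],0]+s*L/2*u+t*28*v+[0,0,z] for s in(-1,1) for t in(-1,1) for z in(0,56)])
    return m
def plate(p):
    a=np.linspace(0,2*np.pi,40); return np.vstack([np.c_[p[0]+55*np.cos(a),p[1]+55*np.sin(a),0*a+z] for z in(0,12)])
if __name__=='__main__':
    W={c:(I[c].min(2)>105)&(I[c].max(2).astype(int)-I[c].min(2)<60) for c in C}
    for n,L,pt,ps,x0 in [('tall',130,(487,219),(451,345),(530,-410,-.4)),('short',90,(406,203),(403,295),(580,-220,-.8))]:
        mk={'top':comp(W['top'],pt),'side':comp(W['side'],ps)}
        for c in mk: print(n,c,None if mk[c] is None else mk[c].sum())
        ks={k:v.astype(float) for k,v in mk.items() if v is not None}
        print(fit(box(L),ks,x0,[15,15,.2]))
        for c in ks: print(c,fit(box(L),{c:ks[c]},x0,[15,15,.2]))
    for n,x0,tp,sp in [('tall_st',(506,421),(134,235),(243,199)),('short_st',(527,231),(213,227),(282,222))]:
        ks={}
        for c,pt in(('top',tp),('side',sp)):
            im=I[c].astype(int); g=(np.abs(im[...,2]-im[...,0])<35)&(im.max(2)<150)
            n_,l,st,ce=cv2.connectedComponentsWithStats(g.astype(np.uint8)); w=l[pt[1]-12:pt[1]+13,pt[0]-12:pt[0]+13]
            k=np.bincount(w[w>0]).argmax(); m=(l==k); print(n,c,m.sum(),ce[k])
            h=cv2.convexHull(np.argwhere(m)[:,::-1].astype(np.int32)); mm=np.zeros((480,640),np.uint8); cv2.fillConvexPoly(mm,h,1); ks[c]=mm.astype(float)
        print(fit(plate,ks,x0,[10,10])); print([fit(plate,{c:ks[c]},x0,[10,10])[0] for c in ks])
    Wk={c:(I[c].min(2)>120) for c in C}
    for c,(x,y) in (('top',(290,166)),('side',(355,218))):
        n,l,st,ce=cv2.connectedComponentsWithStats(Wk[c].astype(np.uint8))
        for k in range(1,n):
            if abs(ce[k][0]-x)<40 and abs(ce[k][1]-y)<25 and st[k][4]>10: print(c,ce[k],st[k])
    t=cv2.resize(I['top'][130:330,370:570],None,fx=3,fy=3); cv2.imwrite('pics/crop_pots.png',t[:600])
E
python3 fit.py
```

```text
tall top 1600
tall side 1642
(array([ 544.63, -430.55,   -0.4 ]), np.float64(330.0), [np.float64(1600.0), np.float64(1642.0)])
top (array([ 544.05, -430.61,   -0.4 ]), np.float64(62.5), [np.float64(1600.0)])
side (array([ 546.97, -430.36,   -0.39]), np.float64(257.125), [np.float64(1642.0)])
short top 1009
short side 980
(array([ 583.2 , -236.9 ,   -0.82]), np.float64(170.75), [np.float64(1009.0), np.float64(980.0)])
top (array([ 582.6 , -236.64,   -0.81]), np.float64(88.625), [np.float64(1009.0)])
side (array([ 583.19, -238.  ,   -0.86]), np.float64(74.5625), [np.float64(980.0)])
tall_st top 1201 [136.6  235.88]
tall_st side 368 [242.48 199.81]
(array([505.28, 431.82]), np.float64(178.0625), [np.float64(1505.0), np.float64(472.0)])
[array([505.27, 431.87]), array([505.23, 431.4 ])]
short_st top 1317 [213.57 227.32]
short_st side 440 [280.9  224.26]
(array([525.8 , 237.61]), np.float64(182.5), [np.float64(1515.0), np.float64(554.0)])
[array([525.78, 237.56]), array([529.09, 238.05])]
top [282.58 153.08] [281 151   5   6  12]
top [307.   154.12] [305 151   6   8  17]
top [266.75 162.89] [255 156  25  15 297]
top [292.01 169.82] [283 156  24  31 320]
top [315.04 170.8 ] [307 161  18  25 248]
top [274.27 178.64] [273 177   4   5  11]
top [281.82 178.73] [280 177   4   5  11]
side [348.87 214.95] [336 204  26  23 234]
side [365.5  229.53] [359 224  13  12 116]
```

View pics/crop_pots.png

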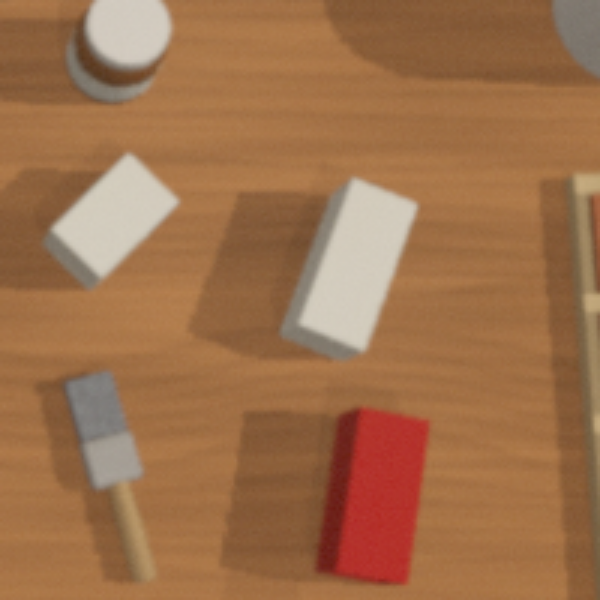

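The crop confirms the tall white pot at (350,265) and the short white pot at (110,220). Both have their closed bases nearest the robot. I'll sweep over to them.

>>> step_arm:
  moves:
    - [[0,0,0],[-0.2,-0.24,0],1]
    - [[0,0,0],[-0.4,-0.48,0],1]
    - [[0,0,0],[-0.6,-0.72,0],1]
    - [[0,0,0],[-0.8,-0.96,0],1]
    - [[0,0,0],[-0.8,-0.96,0],1]
    - [[0,0,0],[-0.8,-0.96,0],1]

```text
clock: 2.7
eef_pos: [325.9, 322.4, 231.2]
tcp_rot: [-3.139, 0.001, 2.709]
contact_force: [-0.2, -0.0, -0.7]
opening: 1.001
grasp_force: 0.0
```

```bash
cat > s.py <<'E'
from h import *
import json
s=telemetry.sense(); print({k:np.round(v,3).tolist() for k,v in s.items() if k!='joint_efforts'})
open('log.jsonl','a').write(json.dumps([s['qpos'].tolist(),s['eef_pos'].tolist(),s['tcp_rot'].tolist()])+'\n')
E
python3 s.py
```

```text
{'clock': 2.7, 'qpos': [0.778, 0.091, 1.974, -0.002, 1.079, -0.36], 'qvel': [0.068, 0.038, -0.066, 0.037, -0.018, 0.084], 'eef_pos': [325.937, 322.43, 231.191], 'tcp_rot': [-3.139, 0.001, 2.709], 'contact_force': [-0.211, -0.001, -0.654], 'wrist_torque': [0.023, 0.0, 0.001], 'grasp_force': 0.0, 'opening': 1.001}
```

>>> step_arm:
  moves:
    - [[0,0,0],[-0.2,-0.24,0],1]
    - [[0,0,0],[-0.4,-0.48,0],1]
    - [[0,0,0],[-0.6,-0.72,0],1]
    - [[0,0,0],[-0.8,-0.96,0],1]
    - [[0,0,0],[-0.8,-0.96,0],1]
    - [[0,0,0],[-0.8,-0.96,0],1]

```text
clock: 3.3
eef_pos: [392.7, 81.6, 231.7]
tcp_rot: [-3.141, 0.002, 2.707]
contact_force: [-0.6, 0.2, -0.1]
opening: 1.002
grasp_force: 0.0
```

```bash
python3 s.py
```

```text
{'clock': 3.3, 'qpos': [0.202, -0.01, 2.079, -0.002, 1.071, -0.933], 'qvel': [0.108, 0.006, 0.001, 0.046, 0.001, 0.116], 'eef_pos': [392.714, 81.585, 231.661], 'tcp_rot': [-3.141, 0.002, 2.707], 'contact_force': [-0.598, 0.24, -0.051], 'wrist_torque': [0.027, -0.063, 0.014], 'grasp_force': 0.0, 'opening': 1.002}
```

>>> step_arm:
  moves:
    - [[0,0,0],[-0.2,-0.24,0],1]
    - [[0,0,0],[-0.4,-0.48,0],1]
    - [[0,0,0],[-0.6,-0.72,0],1]
    - [[0,0,0],[-0.8,-0.96,0],1]
    - [[0,0,0],[-0.8,-0.96,0],1]
    - [[0,0,0],[-0.8,-0.96,0],1]

```text
clock: 3.9
eef_pos: [459.2, -159.1, 231.6]
tcp_rot: [-3.141, 0.003, 2.709]
contact_force: [0.2, 0.9, -0.8]
opening: 0.998
grasp_force: 0.0
```

```bash
python3 s.py
```

```text
{'clock': 3.9, 'qpos': [-0.336, 0.133, 1.924, -0.001, 1.082, -1.474], 'qvel': [0.074, -0.033, 0.062, 0.036, 0.023, 0.083], 'eef_pos': [459.248, -159.127, 231.59], 'tcp_rot': [-3.141, 0.003, 2.709], 'contact_force': [0.202, 0.937, -0.835], 'wrist_torque': [-0.019, 0.008, -0.036], 'grasp_force': 0.0, 'opening': 0.998}
```

```bash
cat > w.py <<'E'
from h import *
import sys,pickle
n=sys.argv[1]; cal=imaging.calibration('wrist'); im=imaging.grab_frame('wrist')
cv2.imwrite(f'pics/{n}.png',im[...,::-1]); pickle.dump(cal,open(f'pics/{n}.pkl','wb'))
s=telemetry.sense(); T=np.array(cal['cam_to_world']); Rt=R.from_euler('xyz',s['tcp_rot']).as_matrix()
print('cam in tool',Rt.T@(T[:3,3]-s['eef_pos']),'look in tool',-Rt.T@T[:3,2],'fx',cal['fx'],'campos',T[:3,3])
for a in sys.argv[2:]:
    print(a,[(np.round(d['xy'],1).tolist(),round(d['conf'],2)) for d in imaging.mark_of('wrist',a)[:3]])
E
python3 w.py w1 tall_pot_base short_pot_base short_pot_mouth short_pot
```

```text
cam in tool [  73.63129385   -1.50180037 -143.70800869] look in tool [-0.30002859 -0.00120358  0.95392945] fx 385.8425713654925 campos [ 390.50464296 -127.1867612   374.86787989]
tall_pot_base [([26.6, 299.2], 0.96), ([107.3, 330.6], 0.68)]
short_pot_base [([315.4, 307.8], 0.73)]
short_pot_mouth [([286.6, 376.4], 0.65), ([436.3, 94.5], 0.49)]
short_pot [([302.4, 329.4], 0.81)]
```

>>> step_arm:
  moves:
    - [[0,-0.19,0],[-0.2,-0.2,-0.1],1]
    - [[0,-0.38,0],[-0.4,-0.4,-0.2],1]
    - [[0,-0.57,0],[-0.6,-0.6,-0.3],1]
    - [[0,-0.76,0],[-0.6,-0.8,-0.4],1]
    - [[0,-0.95,0],[-0.6,-0.9,-0.5],1]
    - [[0,-1,0],[-0.6,-0.9,-0.5],1]
    - [[0,-1,0],[-0.6,-0.9,-0.5],1]

```text
clock: 4.85
eef_pos: [490.4, -368.1, 331.8]
tcp_rot: [-3.141, 0.789, 2.712]
contact_force: [1.0, 1.4, -0.7]
opening: 0.999
grasp_force: 0.0
```

```bash
python3 s.py; python3 w.py w2 tall_pot_base tall_pot_mouth tall_pot short_pot short_pot_base short_pot_mouth
```

```text
{'clock': 4.85, 'qpos': [-0.785, -0.047, 2.117, 0.688, 0.399, -2.475], 'qvel': [-0.099, -0.034, 0.09, 0.435, -0.14, -0.464], 'eef_pos': [490.433, -368.121, 331.804], 'tcp_rot': [-3.141, 0.789, 2.712], 'contact_force': [1.037, 1.434, -0.682], 'wrist_torque': [0.187, 0.3, 0.044], 'grasp_force': 0.0, 'opening': 0.999}
cam in tool [ 7.47334031e+01 -5.52511503e-02 -1.42955998e+02] look in tool [-2.98538191e-01  2.99384072e-04  9.54397642e-01] fx 385.8425713654925 campos [ 350.31276684 -303.84899478  379.37219057]
tall_pot_base []
tall_pot_mouth [([289.3, 83.3], 0.83)]
tall_pot [([283.7, 4.8], 0.63)]
short_pot []
short_pot_base []
short_pot_mouth [([473.7, 19.8], 0.55)]
```

View pics/w2.png

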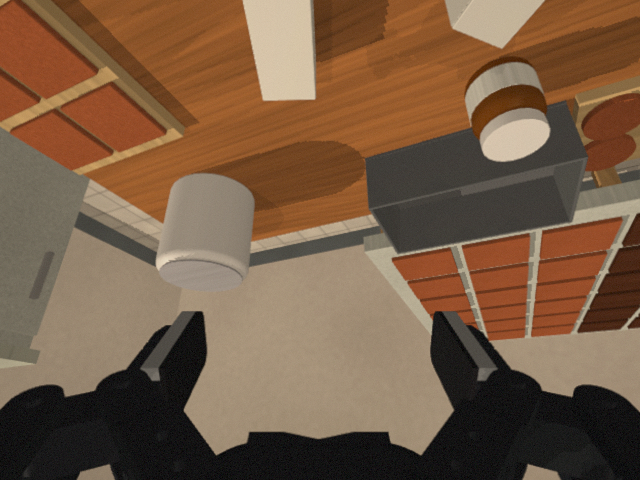

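The wrist picture shows the tall pot ahead at (280,50) and the camera sitting on the tool's +x side. Next I'll fit the kinematics, refine the pot poses from w1, and check the plan against joint limits.

```bash
cat > kin.py <<'E'
from h import *
import json
from scipy.optimize import least_squares
def fk(q,p):
    d1,a1,L2,a3,L3,Lt=p
    Rz=lambda a:R.from_euler('z',a).as_matrix(); Ry=lambda a:R.from_euler('y',a).as_matrix()
    A=Rz(q[0]); B=A@Ry(q[1]); Cc=B@Ry(q[2]); D=Cc@Rz(q[3])@Ry(q[4])@Rz(np.pi/2+q[5])
    pos=A@[a1,0,d1]+B@[0,0,L2]+Cc@[a3,0,L3]+D@[0,0,Lt]; return pos,D
def params():
    S=[json.loads(l) for l in open('log.jsonl')]
    S.append([[1.14,.353,1.633,0,1.155,-.002],[259.861,568.419,231.281],[np.pi,0,2.713]])
    f=lambda p:np.r_[np.concatenate([(fk(s[0],p)[0]-s[1]) for s in S]),(p-[350,0,400,0,400,250])*1e-3]
    r_=least_squares(f,[350,0,400,0,400,250]); return r_.x,np.abs(r_.fun).max(),[np.degrees(R.from_matrix(fk(s[0],r_.x)[1].T@R.from_euler('xyz',s[2]).as_matrix()).magnitude()) for s in S]
LIM=np.array([[-2.63,2.63],[-.92,2.1],[.06,2.66],[-1.3,4.44],[0,2.69],[-3.02,3.02]])
def ik(pos,Rm,p,q0):
    f=lambda q:np.r_[(fk(q,p)[0]-pos)/100,R.from_matrix(fk(q,p)[1].T@Rm).as_rotvec()]
    r_=least_squares(f,np.clip(q0,LIM[:,0]+1e-3,LIM[:,1]-1e-3),bounds=(LIM[:,0],LIM[:,1])); return r_.x,np.abs(r_.fun).max()
def toolR(az,tilt,sx):  # tool z: tilt from down toward azimuth az; y horizontal; sx=-1: tool x points back (flat) ; +1 forward
    u=np.array([np.cos(az),np.sin(az),0]);k=np.array([0,0,1.])
    z=np.sin(tilt)*u-np.cos(tilt)*k; x=sx*(np.cos(tilt)*u+np.sin(tilt)*k); return np.c_[x,np.cross(z,x),z]
E
cat > p.py <<'E'
from kin import *; import pickle
from fit import C,I,box,fit,comp
import fit as F
np.set_printoptions(precision=2,suppress=True)
p,e,ang=params(); print(p,e,np.array(ang))
cal=pickle.load(open('pics/w1.pkl','rb')); im=cv2.imread('pics/w1.png'); C['w']=cal
for n,L,x0 in(('tall',130,(544.6,-430.5,-.4)),('short',90,(583,-237,-.82))):
    c=proj(cal,[[x0[0],x0[1],56]])[0]; print(n,c)
    m=(im.min(2)>105)&(im.max(2).astype(int)-im.min(2)<60)
    if 0<=c[0]<640 and 0<=c[1]<480:
        k=comp(m,c.astype(int)); print(None if k is None else k.sum())
        if k is not None: print(fit(box(L),{'w':k.astype(float)},x0,[8,8,.1]))
jobs=[('tall',np.array([544.6,-430.5]),-.4,130),('short',np.array([583,-237.]),-.82,90)]
for n,c,az,L in jobs:
  u=np.array([np.cos(az),np.sin(az)])
  for t in(30,45,60):
    for sx in(-1,1):
      Rm=toolR(az,np.radians(t),sx)
      for h in (28,150):
        g=np.r_[c-u*(L/2-42),h]; P=g+19*Rm[:,2]
        best=[ik(P,Rm,p,[-.5,.5,1.8,j4,.6,j6]) for j4 in(-.7,.7,2.5) for j6 in(-2,0,2)]
        b=min(best,key=lambda b:b[1]); print(n,t,sx,h,b[0],round(b[1],4))
for n,c,gz in(('tallst',(505,425),100),('tallst',(505,425),215),('shortst',(526,234),60),('shortst',(526,234),140)):
  az=np.arctan2(c[1],c[0])
  for t in(30,45,60):
    for sx in(-1,1):
      Rm=toolR(az,np.radians(t),sx); P=np.r_[c,gz]+19*Rm[:,2]
      best=[ik(P,Rm,p,[.5,.5,1.8,0.1,.6,j6]) for j6 in(-2,0,2)]
      b=min(best,key=lambda b:b[1]); print(n,gz,t,sx,b[0],round(b[1],4))
E
python3 p.py
```

```text
[268.58  -4.59 573.39  37.72 487.81 344.03] 1.5529713175413207 [0.   0.   0.   0.   0.04]
tall [105.32 402.55]
None
short [298.59 361.98]
5210
(array([ 584.7 , -237.57,   -0.79]), np.float64(1361.25), [np.float64(5210.0)])
tall 30 -1 28 [-0.76  0.57  2.04  1.41  0.18  2.99] 0.0
tall 30 -1 150 [-0.76  0.37  1.99  0.57  0.34 -2.43] 0.0
tall 30 1 28 [-0.76  0.57  2.04  1.41  0.18 -0.15] 0.0
tall 30 1 150 [-0.76  0.37  1.99  0.57  0.34  0.71] 0.0
tall 45 -1 28 [-0.82  0.63  2.18  2.5   0.5   1.85] 0.0
tall 45 -1 150 [-0.82  0.38  2.15  1.98  0.32  2.41] 0.0
tall 45 1 28 [-0.82  0.63  2.18  2.5   0.5  -1.29] 0.0
tall 45 1 150 [-0.82  0.38  2.15  1.98  0.32 -0.74] 0.0
tall 60 -1 28 [-0.87  0.77  2.27  2.64  0.95  1.63] 0.0
tall 60 -1 150 [-0.87  0.48  2.28  2.5   0.71  1.84] 0.0
tall 60 1 28 [-0.87  0.77  2.27  2.64  0.95 -1.51] 0.0
tall 60 1 150 [-0.87  0.48  2.28  2.5   0.71 -1.31] 0.0
short 30 -1 28 [-0.25  0.54  2.1  -1.3   0.28  0.24] 0.0251
short 30 -1 150 [-0.24  0.32  2.06 -0.76  0.41 -0.34] 0.0
short 30 1 28 [-0.25  0.54  2.1  -1.3   0.28 -2.9 ] 0.0251
short 30 1 150 [-0.24  0.32 
[... 1140 characters left out ...]
 3.14  0.51 -1.57] 0.0
shortst 60 30 -1 [0.42 0.41 2.26 3.14 0.05 1.57] 0.0
shortst 60 30 1 [ 0.42  0.41  2.26  3.14  0.05 -1.57] 0.0
shortst 60 45 -1 [0.42 0.5  2.41 3.14 0.55 1.57] 0.0
shortst 60 45 1 [ 0.42  0.5   2.41  3.14  0.55 -1.57] 0.0
shortst 60 60 -1 [0.42 0.7  2.51 3.14 1.12 1.57] 0.0
shortst 60 60 1 [ 0.42  0.7   2.51  3.14  1.12 -1.57] 0.0
shortst 140 30 -1 [ 0.42  0.25  2.21  0.    0.16 -1.57] 0.0
shortst 140 30 1 [ 0.42  0.25  2.21 -0.    0.16  1.57] 0.0
shortst 140 45 -1 [0.42 0.28 2.38 3.14 0.3  1.57] 0.0
shortst 140 45 1 [ 0.42  0.28  2.38  3.14  0.3  -1.57] 0.0
shortst 140 60 -1 [0.42 0.44 2.51 3.14 0.85 1.57] 0.0
shortst 140 60 1 [ 0.42  0.44  2.51  3.14  0.85 -1.57] 0.0
```

```bash
cat > pl.py <<'E'
from kin import *
from scipy.spatial.transform import Slerp
np.set_printoptions(precision=2,suppress=True)
p=params()[0]
def check(keys,q,n=12):
    """keys: list of (P,R); walk from first with IK continuity; report worst margins"""
    for (P0,R0),(P1,R1) in zip(keys[:-1],keys[1:]):
        sl=Slerp([0,1],R.from_matrix([R0,R1])); lo=9;mj5=9;e=0;dq=0;q0=q
        for s in np.linspace(0,1,n+1)[1:]:
            qn,er=ik(P0+(P1-P0)*s,sl(s).as_matrix(),p,q); dq=max(dq,np.abs(qn-q).max()); q=qn; e=max(e,er)
            lo=min(lo,(q-LIM[:,0]).min(),(LIM[:,1]-q).min()); mj5=min(mj5,q[4])
        print('->',q,'err',round(e,3),'lim',round(lo,2),'dqmax',round(dq,2))
    return q
def grip(c,z,Rm): return np.r_[c,z]+19*Rm[:,2]
def moves(P,Rm,rows=None,s=None,open_=1):
    """rows for next call(s) toward pose from measured pose, in tool axes/units"""
    s=s or telemetry.sense(); R0=R.from_euler('xyz',s['tcp_rot']).as_matrix()
    d=R0.T@(np.asarray(P)-s['eef_pos'])/200; w=R.from_matrix(R0.T@Rm).as_rotvec(degrees=True)/45
    n=max(np.linalg.norm(d)*200/50,np.linalg.norm(w)*45/8.59); print('turn',np.round(w,3),'shift',np.round(d,3),'rows>=',round(n,1)); return d,w
D=np.radians
PT=(np.array([544.6,-430.5]),-.40,130); PS=(np.array([583.5,-237.2]),-.81,90)
ST=np.array([505.3,425.]); SS=np.array([526,234.])
E
cat > p2.py <<'E'
from pl import *
q=telemetry.sense()['qpos']
for t in(10,20):
  for phi in(60,90):
    print('T',t,phi)
    Rg=toolR(-.4,D(t),-1); u=np.array([np.cos(-.4),np.sin(-.4)]); c=PT[0]-15*u; Rp=toolR(D(phi),D(90-t),1)
    qq=ik(grip(c,150,Rg),Rg,p,[-.76,.37,2,.4,.4,-2.4])[0]; print(qq)
    qq=check([(grip(c,150,Rg),Rg),(grip(c,30,Rg),Rg),(grip(c,200,Rg),Rg),(np.array([520,-150,300]),toolR(.4,D(45),-1)@R.from_euler('z',0).as_matrix()),(np.array([480,150,300]),Rp),(grip(ST,230,Rp),Rp),(grip(ST,92,Rp),Rp)],qq)
    print('S'); Rg=toolR(-.81,D(t),-1); u=np.array([np.cos(-.81),np.sin(-.81)]); c=PS[0]-10*u
    qq=ik(grip(c,150,Rg),Rg,p,[-.3,.37,2,-.3,.5,-.5])[0]; print(qq)
    qq=check([(grip(c,150,Rg),Rg),(grip(c,30,Rg),Rg),(grip(c,200,Rg),Rg),(grip(SS+[-60,-150],220,Rp),Rp),(grip(SS,160,Rp),Rp),(grip(SS,67,Rp),Rp)],qq)
E
python3 p2.py
```

```text
T 10 60
[-0.7   0.46  1.73  0.07  0.79 -1.92]
-> [-0.7   0.61  1.79  0.09  0.57 -1.95] err 0.0 lim 0.57 dqmax 0.02
-> [-0.7   0.4   1.69  0.07  0.88 -1.91] err 0.0 lim 0.6 dqmax 0.03
-> [-0.61 -0.02  2.11  0.8   0.81 -3.02] err 0.105 lim 0.0 dqmax 0.13
-> [-0.43  0.3   2.39  1.58  1.37 -1.12] err 0.0 lim 0.07 dqmax 0.29
-> [ 0.4   0.52  2.35  2.45  1.18 -1.39] err 0.0 lim 0.22 dqmax 0.08
-> [ 0.4   0.88  2.31  2.5   1.44 -1.6 ] err 0.0 lim 0.31 dqmax 0.03
S
[-0.34  0.38  1.85 -0.12  0.75 -1.02]
-> [-0.34  0.55  1.92 -0.16  0.52 -0.97] err 0.0 lim 0.52 dqmax 0.02
-> [-0.34  0.32  1.81 -0.1   0.85 -1.04] err 0.0 lim 0.55 dqmax 0.03
-> [-0.56  0.54  2.38  1.49  1.41 -1.34] err 0.0 lim 0.28 dqmax 0.15
-> [-0.12  0.7   2.36  1.96  1.36 -1.49] err 0.0 lim 0.27 dqmax 0.04
-> [-0.12  0.95  2.31  1.99  1.44 -1.67] err 0.0 lim 0.31 dqmax 0.02
T 10 90
[-0.7   0.46  1.73  0.07  0.79 -1.92]
-> [-0.7   0.61  1.79  0.09  0.57 -1.95] err 0.0 lim 0.57 dqmax 0.02
-> [-0.7   0.4   1.69  0.07  0.88 -1.91] err 0.0 lim 0.6 dqmax 0.03
-> [-0.61 -0.02  2.11  0.8   0.81 -3.02] err 0.105 lim 0.0 dqmax 0.13
->
[... 1580 characters left out ...]
.66 -2.02] err 0.0 lim 0.36 dqmax 0.03
-> [-0.61 -0.02  2.11  0.8   0.81 -3.02] err 0.105 lim 0.0 dqmax 0.12
-> [-0.35  0.38  2.02  1.09  1.54 -0.88] err 0.0 lim 0.11 dqmax 0.33
-> [ 0.23  0.52  2.03  1.56  1.15 -0.94] err 0.0 lim 0.59 dqmax 0.05
-> [ 0.23  0.78  2.04  1.67  1.17 -1.22] err 0.0 lim 0.62 dqmax 0.03
S
[-0.29  0.34  1.97 -0.33  0.56 -0.8 ]
-> [-0.29  0.53  2.03 -0.56  0.32 -0.54] err 0.0 lim 0.32 dqmax 0.03
-> [-0.29  0.27  1.93 -0.28  0.66 -0.85] err 0.0 lim 0.35 dqmax 0.05
-> [-0.44  0.53  2.04  1.02  1.5  -1.06] err 0.0 lim 0.62 dqmax 0.17
-> [-0.13  0.65  2.02  1.29  1.32 -1.09] err 0.0 lim 0.61 dqmax 0.03
-> [-0.13  0.83  2.    1.33  1.28 -1.25] err 0.0 lim 0.64 dqmax 0.02
```

```bash
cat >> pl.py <<'E'
t=D(15); Rp=toolR(D(90),D(75),1)
def gp(X,back): 
    c,az,L=X; return c-back*np.array([np.cos(az),np.sin(az)]), toolR(az,t,-1)
E
cat > p3.py <<'E'
from pl import *
s=telemetry.sense(); c,Rg=gp(PT,15)
R0=R.from_euler('xyz',s['tcp_rot']).as_matrix()
check([(s['eef_pos'],R0),(grip(c,130,Rg),Rg),(grip(c,30,Rg),Rg),(grip(c,230,Rg),Rg),(np.array([480,-150,330]),Rp),(grip(ST,235,Rp),Rp),(grip(ST,92,Rp),Rp)],s['qpos'])
moves(grip(c,130,Rg),Rg)
E
python3 p3.py
```

```text
-> [-0.71  0.45  1.81  0.13  0.63 -1.98] err 0.0 lim 0.41 dqmax 0.06
-> [-0.71  0.59  1.85  0.18  0.45 -2.04] err 0.0 lim 0.45 dqmax 0.02
-> [-0.71  0.34  1.72  0.11  0.83 -1.95] err 0.0 lim 0.48 dqmax 0.03
-> [-0.79  0.59  1.63  0.83  1.97 -0.92] err 0.0 lim 0.72 dqmax 0.17
-> [ 0.22  0.55  2.04  1.62  1.24 -1.01] err 0.0 lim 0.59 dqmax 0.1
-> [ 0.22  0.83  2.03  1.71  1.26 -1.28] err 0.0 lim 0.61 dqmax 0.03
turn [-0.02  0.67 -0.03] shift [ 0.55 -0.18  1.  ] rows>= 4.6
```

>>> step_arm:
  moves:
    - [[0,0.15,-0.01],[0.13,-0.04,0.2],1]
    - [[-0.01,0.3,-0.01],[0.25,-0.08,0.42],1]
    - [[-0.01,0.45,-0.02],[0.37,-0.12,0.64],1]
    - [[-0.02,0.6,-0.03],[0.48,-0.16,0.84],1]
    - [[-0.02,0.67,-0.03],[0.55,-0.18,1],1]
    - [[-0.02,0.67,-0.03],[0.55,-0.18,1],1]
    - [[-0.02,0.67,-0.03],[0.55,-0.18,1],1]

```text
clock: 5.9
eef_pos: [534.3, -426.9, 111.0]
tcp_rot: [3.139, 0.258, 2.741]
contact_force: [0.1, 0.6, -0.4]
opening: 1.0
grasp_force: 0.0
```

```bash
python3 s.py; python3 w.py w3 tall_pot_base tall_pot_mouth tall_pot; python3 -c "
from pl import *
c,Rg=gp(PT,15); moves(grip(c,30,Rg),Rg)
import pickle; cal=pickle.load(open('pics/w3.pkl','rb')); im=cv2.imread('pics/w3.png')
from fit import box
for q in np.round(proj(cal,box(130)([*PT[0],PT[1]]))).astype(int): cv2.circle(im,tuple(int(v) for v in q),4,(0,255,0),-1)
cv2.imwrite('pics/w3b.png',im)"
```

```text
{'clock': 5.9, 'qpos': [-0.717, 0.467, 1.791, 0.137, 0.643, -1.988], 'qvel': [-0.008, -0.061, 0.016, 0.007, -0.002, -0.004], 'eef_pos': [534.323, -426.929, 110.96], 'tcp_rot': [3.139, 0.258, 2.741], 'contact_force': [0.086, 0.627, -0.365], 'wrist_torque': [0.028, 0.108, -0.045], 'grasp_force': 0.0, 'opening': 1.0}
cam in tool [  75.35481202    0.2476611  -142.02677379] look in tool [-2.95864242e-01  6.57310012e-04  9.55229773e-01] fx 385.8425713654925 campos [ 433.63602052 -384.6052051   230.42160144]
tall_pot_base [([173.7, 45.1], 0.71), ([322.1, 124.4], 0.56)]
tall_pot_mouth []
tall_pot [([319.7, 215.0], 0.67), ([619.9, 319.9], 0.17)]
turn [ 0.  0. -0.] shift [0.13 0.01 0.5 ] rows>= 2.1
```

View pics/w3b.png

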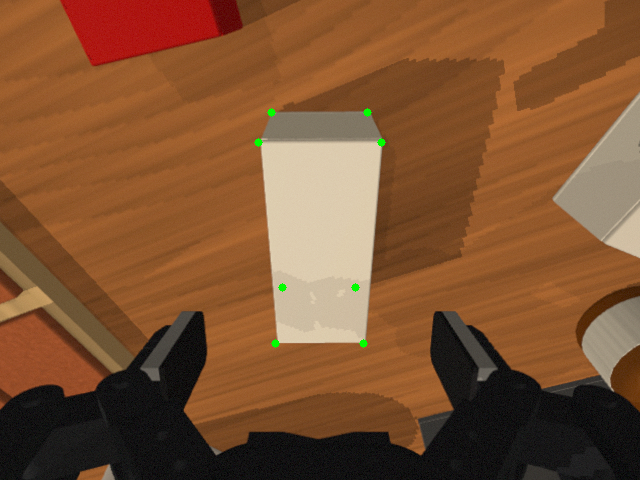

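The model corners fall right on the pot (258–381, 112–343), and it sits centred between the fingers. I'll descend and grip.

>>> step_arm:
  moves:
    - [[0,0,0],[0.04,0,0.16],1]
    - [[0,0,0],[0.08,0.01,0.32],1]
    - [[0,0,0],[0.13,0.01,0.49],1]
    - [[0,0,0],[0.13,0.01,0.49],1]
    - [[0,0,0],[0.13,0.01,0.49],-1]
    - [[0,0,0],[0.13,0.01,0.49],-1]
    - [[0,0,0],[0.13,0.01,0.49],-1]
    - [[0,0,0],[0.13,0.01,0.49],-1]
  squeeze: 80

```text
clock: 6.9
eef_pos: [536.3, -427.1, 13.9]
tcp_rot: [3.141, 0.263, 2.74]
contact_force: [-1.6, 0.7, 7.7]
opening: 0.646
grasp_force: 85.7
```

>>> step_arm:
  moves:
    - [[0,0,0],[0,0,0],-1]
    - [[0,0,0],[0,0,0],-1]
    - [[0,0,0],[0,0,0],-1]
  squeeze: 80

```text
clock: 7.2
eef_pos: [536.3, -427.0, 13.9]
tcp_rot: [3.141, 0.263, 2.74]
contact_force: [-1.9, 0.8, 7.1]
opening: 0.643
grasp_force: 85.7
```

```bash
python3 s.py
```

```text
{'clock': 7.2, 'qpos': [-0.715, 0.61, 1.829, 0.184, 0.459, -2.04], 'qvel': [0.001, 0.001, -0.001, -0.001, 0.0, 0.001], 'eef_pos': [536.278, -427.044, 13.865], 'tcp_rot': [3.141, 0.263, 2.74], 'contact_force': [-1.929, 0.759, 7.085], 'wrist_torque': [0.277, 0.125, 0.056], 'grasp_force': 85.655, 'opening': 0.643}
```

>>> step_arm:
  moves:
    - [[0,0,0],[-0.03,0,-0.1],-1]
    - [[0,0,0],[-0.08,0,-0.3],-1]
    - [[0,0,0],[-0.14,0,-0.52],-1]
    - [[0,0,0],[-0.2,0,-0.74],-1]
    - [[0,0,0],[-0.25,0,-0.92],-1]
    - [[0,0,0],[-0.25,0,-0.92],-1]

```text
clock: 7.8
eef_pos: [538.8, -429.1, 210.2]
tcp_rot: [-3.139, 0.271, 2.741]
contact_force: [0.4, -0.2, -2.4]
opening: 0.645
grasp_force: 85.7
```

```bash
cat > half.py <<'E'
from pl import *; import sys
# waypoint: fraction of slerp to target
def way(P,Rt,f):
    s=telemetry.sense(); R0=R.from_euler('xyz',s['tcp_rot'])
    w=(R0.inv()*R.from_matrix(Rt)).as_rotvec(); Rf=(R0*R.from_rotvec(w*f)).as_matrix(); return moves(s['eef_pos']+(np.array(P)-s['eef_pos'])*f,Rf)
s=telemetry.sense(); print(s['eef_pos'],s['grasp_force'],s['contact_force'])
P=eval(sys.argv[1]); way(P,Rp,float(sys.argv[2]))
check([(s['eef_pos'],R.from_euler('xyz',s['tcp_rot']).as_matrix()),(np.array(P),Rp)],s['qpos'])
E
python3 half.py "[480,-200,330]" 0.34
```

```text
[ 538.76 -429.12  210.18] 85.74017822742462 [ 0.4  -0.17 -2.4 ]
turn [-0.28  0.6   0.48] shift [ 0.18  0.32 -0.26] rows>= 4.3
-> [-0.84  0.65  1.53  0.81  2.03 -0.91] err 0.0 lim 0.66 dqmax 0.18
```

>>> step_arm:
  moves:
    - [[-0.04,0.1,0.08],[0.03,0.05,-0.04],-1]
    - [[-0.1,0.22,0.17],[0.07,0.12,-0.1],-1]
    - [[-0.16,0.34,0.27],[0.11,0.18,-0.15],-1]
    - [[-0.22,0.47,0.38],[0.15,0.25,-0.2],-1]
    - [[-0.28,0.6,0.48],[0.18,0.32,-0.26],-1]
    - [[-0.28,0.6,0.48],[0.18,0.32,-0.26],-1]

```text
clock: 8.4
eef_pos: [516.9, -349.2, 242.4]
tcp_rot: [2.912, -0.257, 2.423]
contact_force: [0.3, -1.2, -3.5]
opening: 0.646
grasp_force: 85.5
```

```bash
python3 half.py "[480,-200,330]" 0.5
```

```text
[ 516.91 -349.18  242.43] 85.48374071717262 [ 0.31 -1.24 -3.5 ]
turn [-0.27  0.57  0.47] shift [ 0.36  0.24 -0.08] rows>= 4.1
-> [-0.84  0.65  1.53  0.81  2.03 -0.91] err 0.0 lim 0.66 dqmax 0.08
```

>>> step_arm:
  moves:
    - [[-0.04,0.1,0.08],[0.06,0.04,-0.01],-1]
    - [[-0.1,0.22,0.17],[0.13,0.09,-0.03],-1]
    - [[-0.16,0.34,0.27],[0.2,0.14,-0.05],-1]
    - [[-0.22,0.46,0.38],[0.28,0.19,-0.06],-1]
    - [[-0.27,0.57,0.47],[0.36,0.24,-0.08],-1]
    - [[-0.27,0.57,0.47],[0.36,0.24,-0.08],-1]

```text
clock: 9.0
eef_pos: [496.6, -274.9, 284.7]
tcp_rot: [2.835, -0.788, 2.152]
contact_force: [0.2, -1.0, -4.1]
opening: 0.644
grasp_force: 85.5
```

```bash
python3 half.py "[480,-200,330]" 1
```

```text
[ 496.58 -274.95  284.67] 85.53004190325737 [ 0.24 -1.01 -4.05]
turn [-0.27  0.57  0.46] shift [0.41 0.1  0.13] rows>= 4.1
-> [-0.84  0.65  1.53  0.81  2.03 -0.91] err 0.0 lim 0.66 dqmax 0.03
```

>>> step_arm:
  moves:
    - [[-0.04,0.1,0.08],[0.08,0.02,0.02],-1]
    - [[-0.1,0.22,0.17],[0.16,0.04,0.05],-1]
    - [[-0.16,0.34,0.27],[0.24,0.06,0.08],-1]
    - [[-0.22,0.46,0.37],[0.32,0.08,0.1],-1]
    - [[-0.27,0.57,0.46],[0.41,0.1,0.13],-1]
    - [[-0.27,0.57,0.46],[0.41,0.1,0.13],-1]

```text
clock: 9.6
eef_pos: [479.8, -199.9, 329.6]
tcp_rot: [3.133, -1.305, 1.58]
contact_force: [-0.3, 0.1, -3.2]
opening: 0.647
grasp_force: 85.5
```

>>> step_arm:
  moves:
    - [[0,0,0],[0.04,0,0.15],-1]
    - [[0,0,0],[0.09,0,0.35],-1]
    - [[0,0,0],[0.15,0,0.57],-1]
    - [[0,0,0],[0.2,0,0.77],-1]
    - [[0,0,0],[0.25,0,0.95],-1]
    - [[0,0,0],[0.25,0,0.95],-1]

```text
clock: 10.2
eef_pos: [479.6, -1.2, 329.3]
tcp_rot: [3.11, -1.299, 1.608]
contact_force: [-0.5, -0.2, -2.7]
opening: 0.642
grasp_force: 85.9
```

```bash
python3 s.py; python3 half.py "grip(ST,240,Rp)" 1
```

```text
{'clock': 10.2, 'qpos': [-0.606, 0.476, 1.839, 0.944, 1.798, -0.913], 'qvel': [-0.047, 0.026, -0.063, -0.032, 0.035, 0.001], 'eef_pos': [479.566, -1.226, 329.259], 'tcp_rot': [3.11, -1.299, 1.608], 'contact_force': [-0.533, -0.156, -2.705], 'wrist_torque': [-0.939, 0.035, 0.031], 'grasp_force': 85.892, 'opening': 0.642}
[479.57  -1.23 329.26] 85.89181736111641 [-0.53 -0.16 -2.71]
turn [-0.01  0.01  0.01] shift [0.14 0.14 2.27] rows>= 9.1
-> [ 0.22  0.57  2.02  1.61  1.23 -0.99] err 0.0 lim 0.61 dqmax 0.07
```

>>> step_arm:
  moves:
    - [[0,0,0],[0.01,0.01,0.15],-1]
    - [[0,0,0],[0.02,0.02,0.37],-1]
    - [[0,0,0],[0.04,0.04,0.6],-1]
    - [[0,0,0],[0.05,0.05,0.8],-1]
    - [[-0.01,0.01,0.01],[0.06,0.06,0.95],-1]
    - [[-0.01,0.01,0.01],[0.06,0.06,0.95],-1]

```text
clock: 10.8
eef_pos: [491.4, 184.4, 290.3]
tcp_rot: [3.133, -1.309, 1.577]
contact_force: [0.6, -0.8, -3.1]
opening: 0.648
grasp_force: 86.0
```

```bash
python3 w.py w4 tall_stand tall_stand_foot short_stand; cat > ov.py <<'E'
from pl import *; import pickle
from fit import plate,C
def ring(im,cal,c,S,o,col=(0,255,0)):
    a=np.linspace(0,2*np.pi,60)
    for rr,z in((55,12),(14,12),(8,c[2])):
        q=(proj(cal,np.c_[c[0]+rr*np.cos(a),c[1]+rr*np.sin(a),0*a+z])-o)*S
        cv2.polylines(im,[np.round(q).astype(int)],True,col,1)
im=cv2.imread('pics/top0.png')[190:280,90:250]; a=cv2.resize(im,None,fx=3.5,fy=3.5,interpolation=cv2.INTER_CUBIC)
w=cv2.imread('pics/w4.png'); cal=pickle.load(open('pics/w4.pkl','rb'))
for c in((505,421,112),(526,232,72)):
    ring(a,C['top'],c,3.5,np.array([90,190]-np.array([.36,.36])*0)); ring(w,cal,c,1,0)
b=cv2.resize(w,(360,270)); out=np.zeros((600,800,3),np.uint8); out[:315,:560]=a; out[325:595,:360]=b; 
s=cv2.imread('pics/side0.png')[150:250,210:310]; s=cv2.resize(s,None,fx=2.7,fy=2.7,interpolation=cv2.INTER_CUBIC)
for c in((505,421,112),(526,232,72)): ring(s,C['side'],c,2.7,np.array([210,150]))
out[325:595,370:640]=s; cv2.imwrite('pics/ov.png',out)
E
python3 ov.py
```

```text
cam in tool [ 7.65746735e+01  1.06054138e-01 -1.41521359e+02] look in tool [-0.29818387 -0.00128373  0.95450759] fx 385.8425713654925 campos [491.25924636  66.21717097 401.44380906]
tall_stand []
tall_stand_foot []
short_stand []
```

View pics/ov.png

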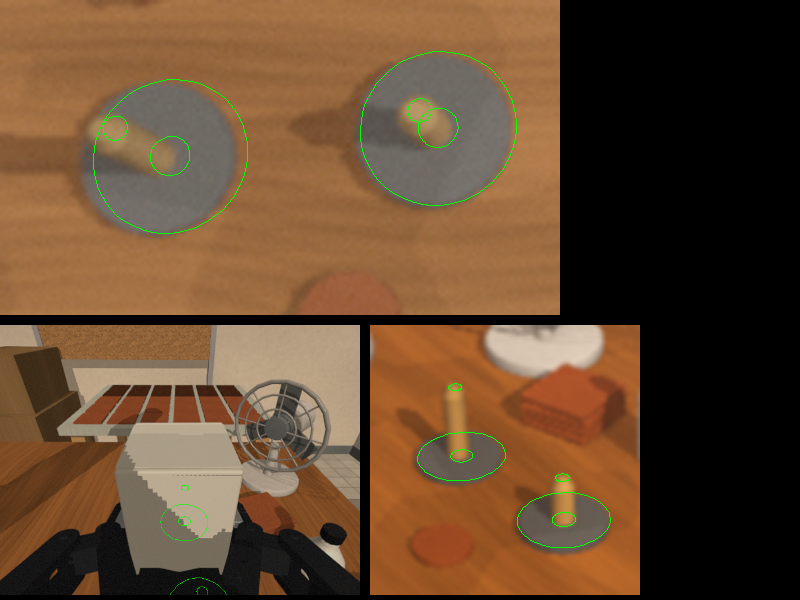

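Overlay: the real plates sit slightly left of the network's estimate (tall centre about 160,159 in the crop, short about 434,131). Corrected, that gives tall ≈ (504,429) and short ≈ (525,235). The wrist inset shows the pot held upright.

```bash
sed -i 's/^ST=.*/ST=np.array([504,429.]); SS=np.array([525,235.5])/' pl.py; python3 half.py "grip(ST-[0,4.3],225,Rp)" 1
```

```text
[492.88 181.28 291.68] 85.99402070045471 [ 0.37 -0.54 -2.84]
turn [ 0.01 -0.   -0.  ] shift [-0.01  0.04  1.36] rows>= 5.4
-> [ 0.22  0.59  2.02  1.62  1.24 -1.02] err 0.0 lim 0.6 dqmax 0.04
```

>>> step_arm:
  moves:
    - [[0,0,0],[0,0.01,0.15],-1]
    - [[0,0,0],[0,0.02,0.37],-1]
    - [[0,0,0],[0,0.03,0.6],-1]
    - [[0,0,0],[0,0.03,0.8],-1]
    - [[0.01,0,0],[-0.01,0.04,0.95],-1]
    - [[0.01,0,0],[-0.01,0.04,1],-1]

```text
clock: 11.6
eef_pos: [501.9, 376.2, 238.1]
tcp_rot: [-3.132, -1.313, 1.563]
contact_force: [0.1, -0.0, -3.1]
opening: 0.646
grasp_force: 86.1
```

>>> step_arm:
  moves:
    - [[0,0,0],[0,0,0.12],-1]
    - [[0,0,0],[0,0,0.24],-1]
    - [[0,0,0],[0,0,0.34],-1]
    - [[0,0,0],[0,0,0.36],-1]
    - [[0,0,0],[0,0,0.36],-1]
    - [[0,0,0],[0,0,0.36],-1]

```text
clock: 12.2
eef_pos: [502.2, 443.6, 220.9]
tcp_rot: [-3.129, -1.314, 1.557]
contact_force: [0.1, -0.0, -2.2]
opening: 0.646
grasp_force: 86.3
```

```bash
python3 s.py; python3 half.py "grip(ST-[0,4.3],110,Rp)" 1; cat > t1.py <<'E'
from pl import *
from fit import C
import sys
n=sys.argv[1]; out=np.zeros((300,640,3),np.uint8); g=eval(sys.argv[2]) # foot xy
for i,c in enumerate(('top','side')):
    im=imaging.grab_frame(c)[...,::-1]; q=proj(C[c],[[*g,70]])[0].astype(int); S=4
    x,y=max(q[0]-40,0),max(q[1]-37,0); k=np.ascontiguousarray(cv2.resize(im[y:y+75,x:x+80],None,fx=S,fy=S,interpolation=cv2.INTER_CUBIC))
    a=np.linspace(0,2*np.pi,60)
    for rr,z in((55,12),(14,12)): cv2.polylines(k,[np.round((proj(C[c],np.c_[g[0]+rr*np.cos(a),g[1]+rr*np.sin(a),0*a+z])-[x,y])*S+1.5).astype(int)],True,(0,255,0),1)
    out[:k.shape[0],i*320:i*320+k.shape[1]]=k
cv2.imwrite(f'pics/{n}.png',out)
E
python3 t1.py ch1 ST
```

```text
{'clock': 12.2, 'qpos': [0.217, 0.593, 2.024, 1.627, 1.24, -1.024], 'qvel': [-0.003, -0.001, 0.002, 0.001, -0.001, 0.001], 'eef_pos': [502.19, 443.57, 220.926], 'tcp_rot': [-3.129, -1.314, 1.557], 'contact_force': [0.061, -0.002, -2.154], 'wrist_torque': [-0.907, 0.021, -0.008], 'grasp_force': 86.301, 'opening': 0.646}
[502.19 443.57 220.93] 86.30057886242867 [ 0.06 -0.   -2.15]
turn [ 0.   -0.01 -0.  ] shift [-0.56  0.01  0.14] rows>= 2.3
-> [ 0.22  0.82  2.    1.69  1.25 -1.24] err 0.0 lim 0.64 dqmax 0.02
```

View pics/ch1.png

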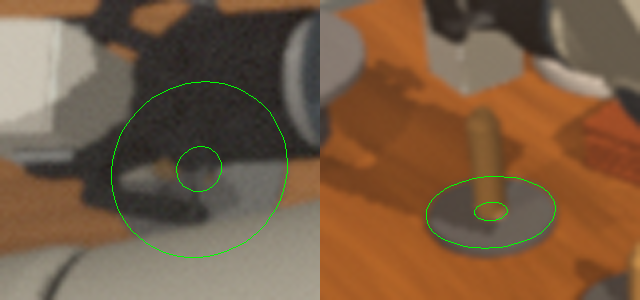

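The side view shows the pot's mouth hanging centred over the peg tip at (482,110). I'll lower it.

>>> step_arm:
  moves:
    - [[0,0,0],[-0.06,0,0.02],-1]
    - [[0,0,0],[-0.18,0.01,0.05],-1]
    - [[0,0,0],[-0.3,0.01,0.08],-1]
    - [[0,-0.01,0],[-0.42,0.01,0.11],-1]
    - [[0,-0.01,0],[-0.52,0.01,0.13],-1]
    - [[0,-0.01,0],[-0.56,0.01,0.14],-1]
    - [[0,-0.01,0],[-0.56,0.01,0.14],-1]

```text
clock: 13.0
eef_pos: [502.8, 442.9, 103.6]
tcp_rot: [-3.117, -1.305, 1.546]
contact_force: [-0.7, 0.7, -3.0]
opening: 0.64
grasp_force: 86.3
```

>>> step_arm:
  moves:
    - [[0,0,0],[-0.03,0,0.01],-1]
    - [[0,0,0],[-0.05,0,0.01],-1]
    - [[0,0,0],[-0.07,0,0.02],-1]
    - [[0,0,0],[-0.07,0,0.02],-1]
    - [[0,0,0],[-0.07,0,0.02],-1]

```text
clock: 13.5
eef_pos: [503.0, 443.5, 90.9]
tcp_rot: [-3.127, -1.306, 1.556]
contact_force: [0.1, -0.7, -2.6]
opening: 0.648
grasp_force: 86.3
```

```bash
python3 s.py; python3 half.py "grip(ST-[0,4.3],91,Rp)" 1
```

```text
{'clock': 13.5, 'qpos': [0.217, 0.847, 1.995, 1.698, 1.254, -1.259], 'qvel': [-0.0, -0.003, -0.001, 0.001, 0.0, -0.0], 'eef_pos': [503.049, 443.52, 90.859], 'tcp_rot': [-3.127, -1.306, 1.556], 'contact_force': [0.145, -0.666, -2.645], 'wrist_torque': [-0.894, -0.02, 0.007], 'grasp_force': 86.304, 'opening': 0.648}
[503.05 443.52  90.86] 86.3044698536396 [ 0.15 -0.67 -2.64]
turn [-0.    0.   -0.01] shift [-0.02  0.01  0.  ] rows>= 0.1
-> [ 0.22  0.86  1.99  1.7   1.26 -1.27] err 0.0 lim 0.67 dqmax 0.0
```

>>> step_arm:
  moves:
    - [[0,0,0],[-0.01,0,0],-1]
    - [[0,0,0],[-0.02,0,0.01],-1]
    - [[0,0,0],[-0.03,0,0.01],-1]
    - [[0,0,0],[-0.03,0,0.01],-1]

```text
clock: 13.9
eef_pos: [503.0, 444.0, 84.9]
tcp_rot: [-3.126, -1.308, 1.556]
contact_force: [-0.4, 1.5, 2.1]
opening: 0.646
grasp_force: 86.7
```

>>> step_arm:
  moves:
    - [[0,0,0],[-0.005,0,0],-1]
    - [[0,0,0],[-0.01,0,0],-1]
    - [[0,0,0],[-0.01,0,0],-1]

```text
clock: 14.2
eef_pos: [503.0, 443.9, 85.0]
tcp_rot: [-3.129, -1.311, 1.56]
contact_force: [-2.5, 0.6, 11.2]
opening: 0.652
grasp_force: 86.8
```

```bash
python3 s.py;python3 t1.py ch2 ST
```

```text
{'clock': 14.2, 'qpos': [0.217, 0.863, 1.991, 1.703, 1.261, -1.272], 'qvel': [0.001, -0.002, -0.0, 0.0, -0.002, 0.002], 'eef_pos': [503.015, 443.904, 84.956], 'tcp_rot': [-3.129, -1.311, 1.56], 'contact_force': [-2.476, 0.641, 11.195], 'wrist_torque': [1.057, 0.339, 0.228], 'grasp_force': 86.792, 'opening': 0.652}
```

View pics/ch2.png

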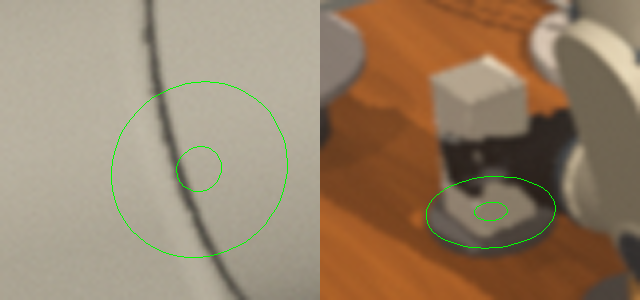

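The side view shows the tall pot with its rim flat on the plate, and force has built up. I'll release and back out.

>>> step_arm:
  moves:
    - [[0,0,0],[0.005,0,0],0.4]
    - [[0,0,0],[0.005,0,0],0.6]
    - [[0,0,0],[0.005,0,0],1]
    - [[0,0,0],[0.005,0,0],1]
    - [[0,0,0],[0.005,0,0],1]
    - [[0,0,0],[0.005,0,0],1]

```text
clock: 14.9
eef_pos: [502.9, 443.5, 83.2]
tcp_rot: [-3.125, -1.306, 1.554]
contact_force: [1.0, -0.0, -0.1]
opening: 1.0
grasp_force: 0.0
```

>>> step_arm:
  moves:
    - [[0,0,0],[0,0,-0.04],1]
    - [[0,0,0],[0,0,-0.12],1]
    - [[0,0,0],[0,0,-0.26],1]
    - [[0,0,0],[0,0,-0.46],1]
    - [[0,0,0],[0.15,0,-0.66],1]
    - [[0,0,0],[0.35,0,-0.8],1]
    - [[0,0,0],[0.5,0,-0.9],1]
    - [[0,0,0],[0.5,0,-0.9],1]

```text
clock: 15.7
eef_pos: [505.2, 293.5, 231.3]
tcp_rot: [3.133, -1.306, 1.576]
contact_force: [0.1, 0.0, 0.1]
opening: 1.004
grasp_force: 0.0
```

```bash
python3 s.py; python3 - <<'E'
from pl import *
c,Rg=gp(PS,10); s=telemetry.sense(); R0=R.from_euler('xyz',s['tcp_rot']).as_matrix()
P=grip(c,150,Rg)
check([(s['eef_pos'],R0),(P,Rg),(grip(c,30,Rg),Rg)],s['qpos'])
w=R.from_matrix(R0.T@Rg).as_rotvec()
moves(s['eef_pos']+(P-s['eef_pos'])/3,R0@R.from_rotvec(w/3).as_matrix()); print(s['eef_pos'],P)
E
```

```text
{'clock': 15.7, 'qpos': [-0.077, 0.561, 2.043, 1.371, 1.382, -1.025], 'qvel': [0.031, 0.075, 0.022, 0.019, -0.053, -0.068], 'eef_pos': [505.153, 293.543, 231.297], 'tcp_rot': [3.133, -1.306, 1.576], 'contact_force': [0.13, 0.047, 0.089], 'wrist_torque': [-0.485, 0.006, 0.036], 'grasp_force': 0.0, 'opening': 1.004}
-> [-0.32  0.37  1.9  -0.2   0.65 -0.93] err 0.0 lim 0.65 dqmax 0.16
-> [-0.32  0.56  1.95 -0.31  0.42 -0.81] err 0.0 lim 0.42 dqmax 0.02
turn [ 0.18 -0.63 -0.31] shift [-0.39  0.13 -0.8 ] rows>= 3.8
[505.15 293.54 231.3 ] [ 580.   -233.52  131.65]
```

>>> step_arm:
  moves:
    - [[0.03,-0.1,-0.05],[-0.06,0.02,-0.13],1]
    - [[0.07,-0.25,-0.12],[-0.15,0.05,-0.32],1]
    - [[0.11,-0.4,-0.2],[-0.25,0.08,-0.52],1]
    - [[0.15,-0.54,-0.27],[-0.34,0.11,-0.7],1]
    - [[0.18,-0.63,-0.31],[-0.39,0.13,-0.8],1]
    - [[0.18,-0.63,-0.31],[-0.39,0.13,-0.8],1]

```text
clock: 16.3
eef_pos: [530.5, 119.0, 193.8]
tcp_rot: [2.947, -0.779, 1.949]
contact_force: [0.5, 0.3, -0.3]
opening: 1.001
grasp_force: 0.0
```

```bash
cat > nx.py <<'E'
from pl import *; import sys
s=telemetry.sense(); R0=R.from_euler('xyz',s['tcp_rot']).as_matrix(); P=np.array(eval(sys.argv[1])); Rt=eval(sys.argv[2]); f=float(sys.argv[3])
w=R.from_matrix(R0.T@Rt).as_rotvec()
moves(s['eef_pos']+(P-s['eef_pos'])*f,R0@R.from_rotvec(w*f).as_matrix()); print(s['eef_pos'],P,s['contact_force'],s['grasp_force'])
check([(s['eef_pos'],R0),(P,Rt)],s['qpos'])
E
python3 nx.py "grip(gp(PS,10)[0],150,gp(PS,10)[1])" "gp(PS,10)[1]" 0.5
```

```text
turn [ 0.18 -0.63 -0.31] shift [-0.72 -0.11 -0.53] rows>= 3.8
[530.46 119.   193.81] [ 580.   -233.52  131.65] [ 0.52  0.32 -0.29] 0.0
-> [-0.32  0.37  1.9  -0.2   0.65 -0.93] err 0.0 lim 0.65 dqmax 0.11
```

>>> step_arm:
  moves:
    - [[0.03,-0.1,-0.05],[-0.12,-0.02,-0.09],1]
    - [[0.07,-0.25,-0.12],[-0.29,-0.04,-0.21],1]
    - [[0.11,-0.4,-0.2],[-0.46,-0.07,-0.34],1]
    - [[0.15,-0.54,-0.27],[-0.62,-0.09,-0.46],1]
    - [[0.18,-0.63,-0.31],[-0.72,-0.11,-0.53],1]
    - [[0.18,-0.63,-0.31],[-0.72,-0.11,-0.53],1]

```text
clock: 16.9
eef_pos: [552.9, -54.6, 161.8]
tcp_rot: [3.003, -0.255, 2.128]
contact_force: [-0.3, 1.3, 0.2]
opening: 1.004
grasp_force: 0.0
```

```bash
python3 nx.py "grip(gp(PS,10)[0],150,gp(PS,10)[1])" "gp(PS,10)[1]" 1
```

```text
turn [ 0.17 -0.64 -0.31] shift [-0.84 -0.35 -0.11] rows>= 3.8
[552.9  -54.62 161.76] [ 580.   -233.52  131.65] [-0.32  1.33  0.15] 0.0
-> [-0.32  0.37  1.9  -0.2   0.65 -0.93] err 0.0 lim 0.65 dqmax 0.06
```

>>> step_arm:
  moves:
    - [[0.03,-0.1,-0.05],[-0.14,-0.06,-0.02],1]
    - [[0.07,-0.25,-0.12],[-0.34,-0.14,-0.04],1]
    - [[0.11,-0.4,-0.2],[-0.54,-0.22,-0.07],1]
    - [[0.15,-0.54,-0.27],[-0.72,-0.3,-0.09],1]
    - [[0.17,-0.64,-0.31],[-0.84,-0.35,-0.11],1]
    - [[0.17,-0.64,-0.31],[-0.84,-0.35,-0.11],1]
    - [[0.17,-0.64,-0.31],[-0.84,-0.35,-0.11],1]

```text
clock: 17.6
eef_pos: [579.0, -231.9, 131.0]
tcp_rot: [3.14, 0.261, 2.331]
contact_force: [-0.4, 0.2, 0.3]
opening: 1.0
grasp_force: 0.0
```

```bash
python3 w.py w5 short_pot; python3 - <<'E'
from pl import *; import pickle
import fit as F
cal=pickle.load(open('pics/w5.pkl','rb')); im=cv2.imread('pics/w5.png'); F.C['w']=cal
m=(im.min(2)>90)&(im.max(2).astype(int)-im.min(2)<70)
q=proj(cal,[[*PS[0],56]])[0].astype(int); k=F.comp(m,q); print(q,None if k is None else k.sum())
if k is not None: print(F.fit(F.box(90),{'w':k.astype(float)},[*PS[0],PS[1]],[6,6,.06]))
for q in np.round(proj(cal,F.box(90)([*PS[0],PS[1]]))).astype(int): cv2.circle(im,tuple(int(v) for v in q),4,(0,255,0),-1)
cv2.imwrite('pics/w5b.png',im)
E
python3 nx.py "grip(gp(PS,10)[0],30,gp(PS,10)[1])" "gp(PS,10)[1]" 1
```

```text
cam in tool [ 7.57626640e+01 -1.03650089e-02 -1.43054315e+02] look in tool [-2.96715423e-01 -2.96715365e-04  9.54965900e-01] fx 385.8425713654925 campos [ 503.46059678 -152.4347282   250.10694879]
short_pot [([317.7, 192.2], 0.77)]
[316 233] 15823
(array([ 583.14, -236.49,   -0.79]), np.float64(201.3125), [np.float64(15823.0)])
turn [0. 0. 0.] shift [ 0.15 -0.01  0.58] rows>= 2.4
[ 580.2  -232.35  131.98] [ 580.   -233.52   11.65] [-0.25 -0.25  0.24] 0.0
-> [-0.32  0.56  1.95 -0.31  0.42 -0.81] err 0.0 lim 0.42 dqmax 0.02
```

View pics/w5b.png

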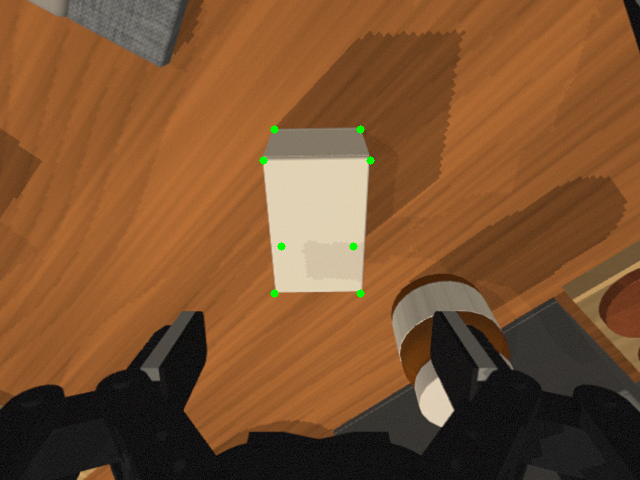

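The corners fit the short pot (264–370, 129–293), again centred, and the jar at (450,340) is clear of the fingers. Descend and grip.

>>> step_arm:
  moves:
    - [[0,0,0],[0.05,0,0.19],1]
    - [[0,0,0],[0.1,0,0.38],1]
    - [[0,0,0],[0.15,0,0.57],1]
    - [[0,0,0],[0.15,0,0.57],1]
    - [[0,0,0],[0.15,0,0.57],-1]
    - [[0,0,0],[0.15,0,0.57],-1]
    - [[0,0,0],[0.15,0,0.57],-1]
    - [[0,0,0],[0.15,0,0.57],-1]
  squeeze: 80

```text
clock: 18.5
eef_pos: [582.9, -234.6, 17.0]
tcp_rot: [3.139, 0.27, 2.333]
contact_force: [-1.6, 1.1, 9.0]
opening: 0.645
grasp_force: 85.5
```

>>> step_arm:
  moves:
    - [[0,0,0],[0,0,0],-1]
    - [[0,0,0],[0,0,0],-1]
    - [[0,0,0],[0,0,0],-1]

```text
clock: 18.8
eef_pos: [582.9, -234.6, 17.0]
tcp_rot: [3.139, 0.27, 2.333]
contact_force: [-2.3, 2.4, 9.4]
opening: 0.644
grasp_force: 85.5
```

>>> step_arm:
  moves:
    - [[0,0,0],[-0.03,0,-0.1],-1]
    - [[0,0,0],[-0.08,0,-0.3],-1]
    - [[0,0,0],[-0.14,0,-0.52],-1]
    - [[0,0,0],[-0.2,0,-0.74],-1]
    - [[0,0,0],[-0.25,0,-0.92],-1]
    - [[0,0,0],[-0.25,0,-0.92],-1]

```text
clock: 19.4
eef_pos: [584.3, -235.1, 212.8]
tcp_rot: [3.135, 0.277, 2.332]
contact_force: [0.2, 0.0, -1.4]
opening: 0.65
grasp_force: 85.5
```

```bash
python3 nx.py "[490,60,240]" "Rp" 0.34
```

```text
turn [-0.18  0.65  0.32] shift [ 0.44  0.23 -0.17] rows>= 3.9
[ 584.29 -235.14  212.85] [490  60 240] [ 0.24  0.01 -1.41] 85.45455157756805
-> [-0.51  0.6   1.92  1.01  1.63 -1.03] err 0.0 lim 0.74 dqmax 0.13
```

>>> step_arm:
  moves:
    - [[-0.03,0.1,0.05],[0.07,0.04,-0.03],-1]
    - [[-0.07,0.25,0.12],[0.17,0.09,-0.07],-1]
    - [[-0.11,0.4,0.2],[0.27,0.14,-0.11],-1]
    - [[-0.15,0.55,0.27],[0.37,0.19,-0.15],-1]
    - [[-0.18,0.65,0.32],[0.44,0.23,-0.17],-1]
    - [[-0.18,0.65,0.32],[0.44,0.23,-0.17],-1]

```text
clock: 20.0
eef_pos: [548.5, -134.5, 213.8]
tcp_rot: [2.995, -0.266, 2.122]
contact_force: [-0.1, -0.7, -2.8]
opening: 0.648
grasp_force: 85.2
```

```bash
python3 nx.py "[490,60,240]" "Rp" 0.5
```

```text
turn [-0.18  0.62  0.3 ] shift [0.49 0.12 0.08] rows>= 3.7
[ 548.54 -134.45  213.81] [490  60 240] [-0.1  -0.73 -2.79] 85.16635805368423
-> [-0.51  0.6   1.92  1.01  1.63 -1.03] err 0.0 lim 0.74 dqmax 0.06
```

>>> step_arm:
  moves:
    - [[-0.03,0.1,0.05],[0.08,0.02,0.01],-1]
    - [[-0.07,0.24,0.12],[0.19,0.05,0.03],-1]
    - [[-0.11,0.38,0.19],[0.3,0.07,0.05],-1]
    - [[-0.15,0.52,0.26],[0.41,0.1,0.07],-1]
    - [[-0.18,0.62,0.3],[0.49,0.12,0.08],-1]
    - [[-0.18,0.62,0.3],[0.49,0.12,0.08],-1]

```text
clock: 20.6
eef_pos: [518.7, -37.4, 226.5]
tcp_rot: [2.941, -0.785, 1.953]
contact_force: [0.2, -0.8, -2.5]
opening: 0.652
grasp_force: 85.2
```

```bash
python3 nx.py "[490,60,240]" "Rp" 1
```

```text
turn [-0.18  0.63  0.31] shift [ 0.41 -0.01  0.31] rows>= 3.8
[518.7  -37.39 226.52] [490  60 240] [ 0.19 -0.75 -2.53] 85.20132422447205
-> [-0.51  0.6   1.92  1.01  1.63 -1.03] err 0.0 lim 0.74 dqmax 0.03
```

>>> step_arm:
  moves:
    - [[-0.03,0.1,0.05],[0.07,0,0.05],-1]
    - [[-0.07,0.24,0.12],[0.16,0,0.12],-1]
    - [[-0.11,0.38,0.19],[0.25,0,0.19],-1]
    - [[-0.15,0.52,0.26],[0.34,-0.01,0.26],-1]
    - [[-0.18,0.63,0.31],[0.41,-0.01,0.31],-1]
    - [[-0.18,0.63,0.31],[0.41,-0.01,0.31],-1]
    - [[-0.18,0.63,0.31],[0.41,-0.01,0.31],-1]

```text
clock: 21.3
eef_pos: [492.2, 59.7, 242.3]
tcp_rot: [3.12, -1.305, 1.591]
contact_force: [1.1, -1.5, -1.5]
opening: 0.646
grasp_force: 85.3
```

```bash
python3 nx.py "grip(SS-[0,7.3],160,Rp)" "Rp" 1
```

```text
turn [0.   0.   0.01] shift [-0.18  0.16  1.02] rows>= 4.2
[492.22  59.68 242.26] [525.   246.55 155.08] [ 1.13 -1.53 -1.47] 85.26164710521698
-> [-0.16  0.73  1.98  1.31  1.4  -1.14] err 0.0 lim 0.68 dqmax 0.03
```

>>> step_arm:
  moves:
    - [[0,0,0],[0,0.03,0.15],-1]
    - [[0,0,0],[-0.02,0.07,0.37],-1]
    - [[0,0,0],[-0.06,0.1,0.6],-1]
    - [[0,0,0],[-0.11,0.13,0.82],-1]
    - [[0,0,0.01],[-0.16,0.15,0.97],-1]
    - [[0,0,0.01],[-0.18,0.16,1],-1]
    - [[0,0,0.01],[-0.18,0.16,1],-1]
    - [[0,0,0.01],[-0.18,0.16,1],-1]

```text
clock: 22.1
eef_pos: [525.5, 243.4, 157.6]
tcp_rot: [-3.138, -1.31, 1.564]
contact_force: [-0.1, -1.3, -2.5]
opening: 0.647
grasp_force: 85.2
```

```bash
python3 nx.py "grip(SS-[0,7.3],66,Rp)" "Rp" 1; python3 t1.py ch3 SS
```

```text
turn [ 0. -0. -0.] shift [-0.46 -0.    0.14] rows>= 1.9
[525.52 243.36 157.62] [525.   246.55  61.08] [-0.08 -1.27 -2.47] 85.15538960695267
-> [-0.16  0.91  1.94  1.34  1.36 -1.28] err 0.0 lim 0.68 dqmax 0.02
```

View pics/ch3.png

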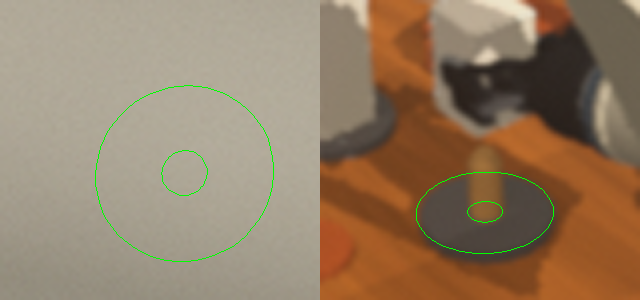

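The side view shows the short pot's mouth centred over the short peg (485,150), and the tall pot standing on its plate at left. I'll lower it.

>>> step_arm:
  moves:
    - [[0,0,0],[-0.06,0,0.03],-1]
    - [[0,0,0],[-0.17,0,0.06],-1]
    - [[0,0,0],[-0.28,0,0.1],-1]
    - [[0,0,0],[-0.38,0,0.12],-1]
    - [[0,0,0],[-0.42,0,0.13],-1]
    - [[0,0,0],[-0.44,0,0.14],-1]
    - [[0,0,0],[-0.44,0,0.14],-1]

```text
clock: 22.9
eef_pos: [524.4, 248.5, 64.4]
tcp_rot: [-3.125, -1.311, 1.551]
contact_force: [-0.2, 0.7, -2.4]
opening: 0.644
grasp_force: 85.2
```

>>> step_arm:
  moves:
    - [[0,0,0],[-0.01,0,0],-1]
    - [[0,0,0],[-0.02,0,0.01],-1]
    - [[0,0,0],[-0.02,0,0.01],-1]

```text
clock: 23.2
eef_pos: [524.4, 249.6, 60.5]
tcp_rot: [-3.129, -1.311, 1.555]
contact_force: [0.3, -0.8, -2.2]
opening: 0.648
grasp_force: 85.2
```

>>> step_arm:
  moves:
    - [[0,0,0],[-0.005,0,0],-1]
    - [[0,0,0],[-0.01,0,0],-1]
    - [[0,0,0],[-0.015,0,0],-1]
    - [[0,0,0],[-0.015,0,0],-1]

```text
clock: 23.6
eef_pos: [524.3, 248.9, 58.0]
tcp_rot: [-3.128, -1.313, 1.553]
contact_force: [-0.3, 0.3, 4.5]
opening: 0.646
grasp_force: 85.3
```

>>> step_arm:
  moves:
    - [[0,0,0],[-0.005,0,0],-1]
    - [[0,0,0],[-0.01,0,0],-1]
    - [[0,0,0],[-0.01,0,0],-1]

```text
clock: 23.9
eef_pos: [524.3, 248.7, 58.1]
tcp_rot: [-3.13, -1.317, 1.556]
contact_force: [-1.5, 0.5, 15.5]
opening: 0.646
grasp_force: 85.7
```

Firm contact at the predicted height. Release, then retreat.

>>> step_arm:
  moves:
    - [[0,0,0],[0.01,0,0],0.4]
    - [[0,0,0],[0.01,0,0],0.6]
    - [[0,0,0],[0.01,0,0],1]
    - [[0,0,0],[0.01,0,0],1]
    - [[0,0,0],[0.01,0,0],1]
    - [[0,0,0],[0.01,0,0],1]

```text
clock: 24.5
eef_pos: [524.2, 248.8, 57.1]
tcp_rot: [-3.126, -1.311, 1.552]
contact_force: [0.5, -0.5, -0.2]
opening: 0.998
grasp_force: 0.0
```

>>> step_arm:
  moves:
    - [[0,0,0],[0,0,-0.04],1]
    - [[0,0,0],[0,0,-0.12],1]
    - [[0,0,0],[0,0,-0.26],1]
    - [[0,0,0],[0,0,-0.46],1]
    - [[0,0,0],[0.15,0,-0.66],1]
    - [[0,0,0],[0.38,0,-0.8],1]
    - [[0,0,0],[0.6,0,-0.9],1]
    - [[0,0,0],[0.6,0,-0.9],1]

```text
clock: 25.3
eef_pos: [526.0, 102.7, 224.8]
tcp_rot: [3.126, -1.309, 1.58]
contact_force: [-0.3, -0.8, -1.1]
opening: 0.998
grasp_force: 0.0
```

```bash
python3 s.py; cat > chk.py <<'E'
from pl import *; import fit as F
# check pots on stands: silhouette fit of upright boxes x,y,yaw,z0 in both views; keys
for c in('top','side'):
    im=imaging.grab_frame(c)[...,::-1].copy(); cv2.imwrite(f'pics/{c}9.png',im)
    m=(im.min(2)>95)&(im.max(2).astype(int)-im.min(2)<60)
    for n,L,g in(('tall',130,ST),('short',90,SS)):
        q=proj(F.C[c],[[*g,12+L-1]])[0].astype(int); k=F.comp(m,q)
        if k is None: print(c,n,'none',q); continue
        def mod(p):
            a=p[2]; u=np.array([np.cos(a),np.sin(a)]); v=np.array([-u[1],u[0]])
            return np.array([np.r_[np.array(p[:2])+s*28*u+w*28*v,z] for s in(-1,1) for w in(-1,1) for z in(p[3],p[3]+L)])
        for z0 in ([12] if c=='top' else [10,12,15,20]):
            x,e,A=F.fit(lambda p:mod([*p,z0]),{c:k.astype(float)},[*g,.0],[5,5,.1]); print(c,n,z0,x,e,A)
for c in('top','side'):
  for n in('tall_pot_base','short_pot_base','tall_pot_mouth','short_pot_mouth'): print(c,n,[(np.round(d['xy']).tolist(),round(d['conf'],2)) for d in imaging.mark_of(c,n)[:3]], proj(F.C[c],[[*(ST if n[0]=='t' else SS),(142 if n[0]=='t' else 102) if 'base' in n else 12]])[0])
E
python3 chk.py
```

```text
{'clock': 25.3, 'qpos': [-0.414, 0.633, 1.899, 1.091, 1.577, -1.021], 'qvel': [0.015, 0.044, 0.033, -0.014, -0.058, -0.035], 'eef_pos': [526.04, 102.69, 224.787], 'tcp_rot': [3.126, -1.309, 1.58], 'contact_force': [-0.29, -0.759, -1.11], 'wrist_torque': [-0.502, -0.016, -0.029], 'grasp_force': 0.0, 'opening': 0.998}
top tall 12 [505.05 432.72  -0.01] 298.125 [np.float64(1059.0)]
top short 12 [523.93 240.35   0.01] 223.625 [np.float64(834.0)]
side tall 10 [503.39 427.54  -0.11] 50.375 [np.float64(887.0)]
side tall 12 [501.69 424.43  -0.12] 51.6875 [np.float64(887.0)]
side tall 15 [499.19 420.26  -0.12] 53.125 [np.float64(887.0)]
side tall 20 [495.28 413.47  -0.14] 56.875 [np.float64(887.0)]
side short 10 [525.17 239.19  -0.19] 52.375 [np.float64(713.0)]
side short 12 [522.65 235.92  -0.21] 53.0625 [np.float64(713.0)]
side short 15 [519.87 231.7   -0.23] 54.8125 [np.float64(713.0)]
side short 20 [515.77 225.86  -0.25] 58.375 [np.float64(713.0)]
top tall_pot_base [([115.0, 228.0], 0.95), ([211.0, 227.0], 0.58), ([454.0, 387.0], 0.57)] [113.97 224.29]
top short_pot_base [([203.0, 218.0], 0.92)] [205.42 219.1 ]
top tall_pot_mouth [([134.0, 236.0], 0.87)] [135.29 234.78]
top short_pot_mouth [([211.0, 226.0], 0.83), ([267.0, 162.0], 0.15)] [213.66 226.76]
side tall_pot_base [([296.0, 409.0], 0.95), ([422.0, 372.0], 0.55), ([283.0, 219.0], 0.36)] [239.08 163.94]
side short_pot_base [([282.0, 198.0], 0.62)] [279.9  198.03]
side tall_pot_mouth [([349.0, 385.0], 0.87), ([241.0, 199.0], 0.67), ([377.0, 396.0], 0.56)] [242.27 197.35]
side short_pot_mouth [([278.0, 224.0], 0.68), ([280.0, 199.0], 0.21)] [280.78 221.44]
```

Both pots stand home on their own plates (the fits agree with a rim height of about 12 mm). Now the keys: estimate them, then hover the wrist camera over the console.

```bash
cat > key.py <<'E'
from pl import *
from fit import C
def console(p): # p: square key top x,y,z,yaw -> bar,square,round tops, axes
    yv=np.array([-np.sin(p[3]),np.cos(p[3]),0]); o=np.array(p[:3]); return np.array([o+58*yv,o,o-58*yv])
def solve(obs,x0=(665,50,75,-.16)):
    # obs: (cal, idx, px)
    f=lambda p:np.concatenate([(proj(c,console(p)[i:i+1])[0]-px) for c,i,px in obs])
    r_=least_squares(f,x0,x_scale=[10,10,10,.1],loss='soft_l1'); return r_.x,f(r_.x)
E
cat > k1.py <<'E'
from key import *
obs=[(C['top'],0,[266.75,162.89]),(C['top'],2,[315.04,170.8]),(C['side'],2,[365.5,229.5]),(C['side'],0,[342,210.])]
x,rs=solve(obs); print(x,rs)
Rk=toolR(x[3],D(30),-1); sq=np.array(x[:3]); P=sq-110*Rk[:,2]
import pickle; pickle.dump(x,open('k.pkl','wb'))
s=telemetry.sense(); R0=R.from_euler('xyz',s['tcp_rot']).as_matrix()
q=check([(s['eef_pos'],R0),(P,Rk)],s['qpos'])
for i in (0,2):
    K=console(x)[i]; check([(P,Rk),(K-40*Rk[:,2],Rk),(K+6*Rk[:,2],Rk)],q)
w=R.from_matrix(R0.T@Rk).as_rotvec(); print(np.degrees(np.linalg.norm(w)))
moves(s['eef_pos']+(P-s['eef_pos'])/3,R0@R.from_rotvec(w/3).as_matrix()); print(P)
E
python3 k1.py
```

```text
[660.91  44.5   67.89  -0.14] [ 0.24  0.5  -0.11 -0.59 -1.09 -0.06  0.77  0.01]
-> [ 0.17  0.23  2.11 -0.5   0.33 -0.82] err 0.0 lim 0.33 dqmax 0.39
-> [ 0.26  0.4   2.04 -0.77  0.29 -0.47] err 0.0 lim 0.29 dqmax 0.03
-> [ 0.25  0.5   2.01 -0.93  0.24 -0.31] err 0.0 lim 0.24 dqmax 0.02
-> [ 0.03  0.37  2.11 -0.53  0.17 -0.9 ] err 0.0 lim 0.17 dqmax 0.01
-> [ 0.02  0.47  2.08 -0.8   0.12 -0.63] err 0.0 lim 0.12 dqmax 0.03
125.58523721679312
turn [ 0.26 -0.63 -0.64] shift [-0.11  0.14 -0.06] rows>= 4.9
[606.47  52.32 163.15]
```

```bash
sed -i 's/D(30),-1)/D(20),-1)/' k1.py; python3 k1.py
```

```text
[660.91  44.5   67.89  -0.14] [ 0.24  0.5  -0.11 -0.59 -1.09 -0.06  0.77  0.01]
-> [ 0.13  0.28  1.95 -0.17  0.59 -1.17] err 0.0 lim 0.59 dqmax 0.19
-> [ 0.22  0.43  1.91 -0.26  0.5  -1.  ] err 0.0 lim 0.5 dqmax 0.01
-> [ 0.21  0.51  1.89 -0.29  0.43 -0.97] err 0.0 lim 0.43 dqmax 0.01
-> [ 0.01  0.39  1.97 -0.12  0.44 -1.31] err 0.0 lim 0.44 dqmax 0.01
-> [ 0.01  0.48  1.96 -0.14  0.37 -1.3 ] err 0.0 lim 0.37 dqmax 0.01
118.96557436370634
turn [ 0.31 -0.57 -0.6 ] shift [-0.1   0.17 -0.07] rows>= 4.6
[623.67  49.85 171.25]
```

>>> step_arm:
  moves:
    - [[0.05,-0.1,-0.1],[-0.02,0.03,-0.01],-1]
    - [[0.12,-0.22,-0.23],[-0.04,0.07,-0.03],-1]
    - [[0.19,-0.34,-0.36],[-0.06,0.1,-0.04],-1]
    - [[0.25,-0.46,-0.48],[-0.08,0.14,-0.06],-1]
    - [[0.31,-0.57,-0.6],[-0.1,0.17,-0.07],-1]
    - [[0.31,-0.57,-0.6],[-0.1,0.17,-0.07],-1]
  squeeze: 30

```text
clock: 26.4
eef_pos: [559.4, 87.8, 205.0]
tcp_rot: [2.743, -0.743, 2.294]
contact_force: [0.6, 0.1, -0.5]
opening: 0.001
grasp_force: 0.0
```

```bash
cat >> key.py <<'E'
import pickle
KX=pickle.load(open('k.pkl','rb')); Rk=toolR(KX[3],D(20),-1)
HOV=KX[:3]-110*Rk[:,2]
E
sed -i 's/^from pl import \*; import sys/from key import *; import sys/' nx.py; python3 nx.py HOV Rk 0.5
```

```text
turn [ 0.31 -0.57 -0.59] shift [-0.19  0.08 -0.03] rows>= 4.6
[559.43  87.76 204.99] [623.67  49.85 171.25] [ 0.63  0.14 -0.48] 0.0
-> [ 0.13  0.28  1.95 -0.17  0.59 -1.17] err 0.0 lim 0.59 dqmax 0.13
```

>>> step_arm:
  moves:
    - [[0.05,-0.1,-0.1],[-0.03,0.01,0],-1]
    - [[0.12,-0.22,-0.23],[-0.08,0.03,-0.01],-1]
    - [[0.19,-0.34,-0.36],[-0.12,0.05,-0.02],-1]
    - [[0.25,-0.46,-0.48],[-0.16,0.06,-0.02],-1]
    - [[0.31,-0.57,-0.59],[-0.19,0.08,-0.03],-1]
    - [[0.31,-0.57,-0.59],[-0.19,0.08,-0.03],-1]

```text
clock: 27.0
eef_pos: [589.8, 69.4, 186.0]
tcp_rot: [2.853, -0.169, 2.604]
contact_force: [-0.4, 0.7, 0.3]
opening: -0.0
grasp_force: 0.0
```

```bash
python3 nx.py HOV Rk 1
```

```text
turn [ 0.31 -0.57 -0.6 ] shift [-0.2  -0.01  0.04] rows>= 4.6
[589.83  69.4  186.  ] [623.67  49.85 171.25] [-0.39  0.67  0.33] 0.0
-> [ 0.13  0.28  1.95 -0.17  0.59 -1.17] err 0.0 lim 0.59 dqmax 0.07
```

>>> step_arm:
  moves:
    - [[0.05,-0.1,-0.1],[-0.03,0,0],-1]
    - [[0.12,-0.22,-0.23],[-0.08,0,0.01],-1]
    - [[0.19,-0.34,-0.36],[-0.12,0,0.02],-1]
    - [[0.25,-0.46,-0.48],[-0.16,-0.01,0.03],-1]
    - [[0.31,-0.57,-0.6],[-0.2,-0.01,0.04],-1]
    - [[0.31,-0.57,-0.6],[-0.2,-0.01,0.04],-1]
    - [[0.31,-0.57,-0.6],[-0.2,-0.01,0.04],-1]

```text
clock: 27.7
eef_pos: [622.5, 48.5, 170.1]
tcp_rot: [3.141, 0.342, 2.996]
contact_force: [1.0, -0.1, 0.3]
opening: -0.001
grasp_force: 0.0
```

```bash
python3 w.py w6 bar_key_top square_key_top round_key_top console; python3 - <<'E'
from key import *
cal=pickle.load(open('pics/w6.pkl','rb')); im=cv2.imread('pics/w6.png')
print('pred',proj(cal,console(KX)))
m=(im.min(2)>120).astype(np.uint8); n,l,st,ce=cv2.connectedComponentsWithStats(m)
for k in range(1,n):
    if 300<st[k][4]<40000: print(ce[k],st[k],cv2.minAreaRect(np.argwhere(l==k)[:,::-1].astype(np.float32)))
E
```

```text
cam in tool [ 7.59235876e+01  6.38725332e-02 -1.43092000e+02] look in tool [-2.96061003e-01 -1.99225123e-04  9.55169013e-01] fx 385.8425713654925 campos [504.91478937  65.65282485 279.86645649]
bar_key_top [([408.6, 240.6], 0.73)]
square_key_top [([320.4, 242.8], 0.72), ([234.6, 242.7], 0.28)]
round_key_top [([235.4, 245.1], 0.62)]
console [([321.3, 203.8], 0.64)]
pred [[405.39 239.86]
 [320.54 239.98]
 [235.74 240.1 ]]
[612.96   6.  ] [575   0  65  18 767] ((607.0, 8.5), (17.0, 64.0), 90.0)
[253.44 235.09] [  188   169   157   142 13327] ((266.0, 239.5), (141.0, 156.0), 90.0)
[610.23 235.58] [ 565  182   75  134 6419] ((602.0, 248.5), (133.0, 74.0), 90.0)
[407.17 241.29] [ 368  224   79   36 2752] ((406.9999694824219, 241.5), (77.99998474121094, 34.99999237060547), -0.0)
[ 21.01 283.9 ] [   0  269   51   39 1055] ((21.85067367553711, 285.1357727050781), (51.68232345581055, 32.730133056640625), 21.161256790161133)
[  7.67 373.57] [  0 354  20  37 521] ((9.5, 372.0), (36.0, 19.0), 90.0)
[609.73 374.36] [592 368  37  14 356] ((609.949951171875, 374.35003662109375), (10.967599868774414, 36.8143196105957), 85.60128784179688)
[575.05 376.92] [559 371  34  13 333] ((575.5, 377.0000305175781), (10.54677677154541, 33.88255310058594), 85.2363510131836)
[605.75 431.31] [ 550  406   90   68 3562] ((594.5, 439.5), (67.0, 89.0), 90.0)
```

```bash
cat > k2.py <<'E'
from key import *
cal=pickle.load(open('pics/w6.pkl','rb'))
w=[(cal,0,[407.5,241.2]),(cal,1,[320.4,242.8]),(cal,2,[235.4,244.5])]
t=[(C['top'],0,[266.75,162.89]),(C['top'],2,[315.04,170.8]),(C['side'],2,[365.5,229.5])]
for o in(w,w+t): x,rs=solve(o); print(x,np.round(rs,1))
pickle.dump(x,open('k.pkl','wb'))
E
python3 k2.py; python3 - <<'E'
from key import *
n=np.array([-.5*np.cos(KX[3]),-.5*np.sin(KX[3]),.866]); print('n',n,console(KX))
R0=R.from_euler('xyz',telemetry.sense()['tcp_rot']).as_matrix(); print('-n in tool',-R0.T@n)
moves(console(KX)[0]+25*n,Rk)
E
```

```text
[660.22  44.83  72.11  -0.12] [-0.2 -0.1  0.5  0.  -0.2  0. ]
[660.74  44.69  71.35  -0.12] [-0.7  0.1  0.4 -0.  -0.1 -0.2 -0.1  0.6 -0.1 -1.4 -0.8 -1.1]
n [-0.5   0.06  0.87] [[667.83 102.26  71.35]
 [660.74  44.69  71.35]
 [653.66 -12.87  71.35]]
-n in tool [-0.17  0.01  0.98]
turn [-0.01 -0.   -0.03] shift [0.03 0.3  0.41] rows>= 2.0
```

>>> step_arm:
  moves:
    - [[0,0,-0.01],[0.01,0.12,0.1],-1]
    - [[0,0,-0.02],[0.02,0.24,0.24],-1]
    - [[-0.01,0,-0.03],[0.03,0.3,0.36],-1]
    - [[-0.01,0,-0.03],[0.03,0.3,0.41],-1]
    - [[-0.01,0,-0.03],[0.03,0.3,0.41],-1]

```text
clock: 28.45
eef_pos: [653.9, 104.3, 91.0]
tcp_rot: [-3.138, 0.346, 3.026]
contact_force: [-0.3, 0.0, 0.7]
opening: -0.003
grasp_force: 0.0
```

```bash
python3 - <<'E'
from key import *
n=np.array([-.5*np.cos(KX[3]),-.5*np.sin(KX[3]),.866]); s=telemetry.sense(); R0=R.from_euler('xyz',s['tcp_rot']).as_matrix()
d=s['eef_pos']-console(KX)[0]; print('above',d@n,'lateral',d-(d@n)*n,'-n',-R0.T@n,s['contact_force']); moves(console(KX)[0]+5*n,Rk)
E
```

```text
above 23.988436979610732 lateral [-1.97  0.56 -1.17] -n [-0.18 -0.    0.98] [-0.32  0.04  0.68]
turn [-0.   -0.    0.01] shift [-0.03 -0.    0.09] rows>= 0.4
```

>>> step_arm:
  moves:
    - [[0,0,0],[-0.02,0,0.06],-1]
    - [[0,0,0],[-0.03,0,0.1],-1]
    - [[0,0,0],[-0.035,0,0.125],-1]
    - [[0,0,0],[-0.035,0,0.14],-1]
    - [[0,0,0],[-0.035,0,0.14],-1]

```text
clock: 28.95
eef_pos: [671.2, 102.8, 68.9]
tcp_rot: [-3.14, 0.35, 3.026]
contact_force: [-0.6, -2.1, 3.9]
opening: 0.002
grasp_force: 1.8
```

>>> step_arm:
  moves:
    - [[0,0,0],[-0.003,0,0.015],-1]
    - [[0,0,0],[-0.006,0,0.03],-1]
    - [[0,0,0],[-0.006,0,0.03],-1]
    - [[0,0,0],[-0.006,0,0.03],-1]

```text
clock: 29.35
eef_pos: [672.8, 102.7, 66.6]
tcp_rot: [-3.139, 0.35, 3.026]
contact_force: [-27.6, -1.4, 44.1]
opening: 0.001
grasp_force: 25.8
```

The bar key bottomed out with a solid 50 N stop, so it is fully down. I'll lift off and move across to the round key.

>>> step_arm:
  moves:
    - [[0,0,0],[0.006,0,-0.03],-1]
    - [[0,0,0],[0.02,0,-0.12],-1]
    - [[0,0,0],[0.04,0,-0.25],-1]
    - [[0,0,0],[0.04,0,-0.25],-1]

```text
clock: 29.75
eef_pos: [649.3, 106.1, 110.0]
tcp_rot: [-3.14, 0.351, 3.026]
contact_force: [-0.3, 0.2, 0.3]
opening: 0.0
grasp_force: 0.0
```

>>> step_arm:
  moves:
    - [[0,0,0],[0,-0.15,0],-1]
    - [[0,0,0],[0,-0.37,0],-1]
    - [[0,0,0],[0,-0.54,0],-1]
    - [[0,0,0],[0,-0.58,0],-1]
    - [[0,0,0],[0,-0.58,0],-1]

```text
clock: 30.25
eef_pos: [635.6, -10.8, 107.2]
tcp_rot: [-3.139, 0.348, 3.024]
contact_force: [-0.4, 0.4, 0.1]
opening: -0.001
grasp_force: 0.0
```

```bash
python3 - <<'E'
from key import *
n=np.array([-.5*np.cos(KX[3]),-.5*np.sin(KX[3]),.866]); s=telemetry.sense(); R0=R.from_euler('xyz',s['tcp_rot']).as_matrix()
d=s['eef_pos']-console(KX)[2]; print('above',d@n,'lateral',d-(d@n)*n,s['contact_force']); moves(console(KX)[2]+2*n,Rk)
E
```

```text
above 40.11812580380875 lateral [ 1.88 -0.36  1.11] [-0.45  0.42  0.11]
turn [-0.   -0.    0.01] shift [-0.02  0.    0.19] rows>= 0.8
```

>>> step_arm:
  moves:
    - [[0,0,0],[-0.01,0,0.1],-1]
    - [[0,0,0],[-0.02,0,0.19],-1]
    - [[0,0,0],[-0.025,0,0.21],-1]
    - [[0,0,0],[-0.025,0,0.215],-1]
    - [[0,0,0],[-0.025,0,0.215],-1]

```text
clock: 30.75
eef_pos: [654.8, -11.0, 69.1]
tcp_rot: [-3.139, 0.348, 3.027]
contact_force: [-2.6, 1.6, 2.3]
opening: -0.001
grasp_force: 1.6
```

>>> step_arm:
  moves:
    - [[0,0,0],[-0.002,0,0.008],-1]
    - [[0,0,0],[-0.003,0,0.015],-1]
    - [[0,0,0],[-0.003,0,0.015],-1]
    - [[0,0,0],[-0.003,0,0.015],-1]

```text
clock: 31.15
eef_pos: [656.2, -11.6, 67.4]
tcp_rot: [-3.14, 0.349, 3.026]
contact_force: [-9.1, 6.4, 12.0]
opening: 0.001
grasp_force: 8.0
```

>>> step_arm:
  moves:
    - [[0,0,0],[-0.001,0,0.006],-1]
    - [[0,0,0],[-0.001,0,0.006],-1]
    - [[0,0,0],[-0.001,0,0.006],-1]

```text
clock: 31.45
eef_pos: [656.5, -11.7, 67.1]
tcp_rot: [-3.14, 0.349, 3.026]
contact_force: [-16.6, 6.1, 23.4]
opening: 0.002
grasp_force: 14.4
```

>>> step_arm:
  moves:
    - [[0,0,0],[0.006,0,-0.03],-1]
    - [[0,0,0],[0.02,0,-0.12],-1]
    - [[0,0,0],[0.05,0,-0.3],-1]
    - [[0,0,0],[0.08,0,-0.5],-1]
    - [[0,0,0],[0.08,0,-0.5],-1]
    - [[0,0,0],[0.08,0,-0.5],-1]
    - [[0,0,0],[0.08,0,-0.5],-1]

```text
clock: 32.15
eef_pos: [608.5, -6.4, 153.4]
tcp_rot: [-3.139, 0.349, 3.026]
contact_force: [-0.7, -0.7, -0.6]
opening: 0.003
grasp_force: 0.0
```

```bash
python3 chk.py | grep -E "top (tall|short) |12 |base"; python3 s.py; python3 w.py w7 bar_key_top square_key_top round_key_top; python3 -c "
from key import *
cal=pickle.load(open('pics/w7.pkl','rb')); print(proj(cal,console(KX)))"
```

```text
top tall 12 [490.66 423.31  -0.43] 492.6875 [np.float64(1543.0)]
top short 12 [523.59 234.07   0.04] 429.5625 [np.float64(1370.0)]
side tall 12 [499.38 423.05  -0.17] 45.8125 [np.float64(886.0)]
side short 10 [525.77 236.12  -0.1 ] 38.625 [np.float64(753.0)]
side short 12 [524.01 233.75  -0.1 ] 38.9375 [np.float64(753.0)]
top tall_pot_base [([114.0, 225.0], 0.92), ([452.0, 389.0], 0.72), ([497.0, 270.0], 0.68)] [113.97 224.29]
top short_pot_base [([204.0, 219.0], 0.92)] [205.42 219.1 ]
side tall_pot_base [([238.0, 164.0], 0.86), ([424.0, 371.0], 0.56), ([294.0, 410.0], 0.55)] [239.08 163.94]
side short_pot_base [([281.0, 196.0], 0.58)] [279.9  198.03]
{'clock': 32.65, 'qpos': [0.013, 0.274, 2.002, -0.093, 0.521, -1.37], 'qvel': [0.0, -0.005, -0.001, -0.002, 0.001, -0.0], 'eef_pos': [608.422, -6.343, 153.649], 'tcp_rot': [-3.139, 0.349, 3.026], 'contact_force': [-0.735, 0.297, -0.931], 'wrist_torque': [0.043, 0.145, 0.014], 'grasp_force': 0.0, 'opening': -0.003}
cam in tool [ 7.51518402e+01 -5.72161497e-02 -1.43183519e+02] look in tool [-2.97470905e-01 -1.51800994e-04  9.54730872e-01] fx 385.8425713654925 campos [489.73275329   7.72291547 262.63869829]
bar_key_top [([498.7, 269.5], 0.98)]
square_key_top [([403.7, 265.8], 0.7)]
round_key_top [([315.8, 264.2], 0.75)]
[[494.48 267.5 ]
 [405.39 266.76]
 [316.65 266.07]]
```

```bash
python3 -c "
from rig import r
print(r.sign_off())"
```

```text
the job is handed in; nothing more can be done
None
```

I handed the job in at about 33 s on the robot's clock: both pots are mouth down on their own pegs with rims on the plates, and the bar key then the round key were each pressed to the stop and released. The sign-off returned no verdict.

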